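# Feed a box of staples round the bend of the supply track

## Task

Load the larger box of staples, which lies on the desk inside the bend, into the bent supply track: set it down flat on the loading plate at the open end, lengthwise in line with the mouth, then push it from behind into the channel, round the bend and along the last straight until it meets the stop plate and has pushed that plate about half-way in. The stop is clamped at a different place each time, so feel for it; push gently, without jamming the box in the bend or driving the plate to the end of its travel, leave the box there, and leave the other small things on the desk where they are.

Things in the scene. Friction and masses are not known exactly. Their poses are not given: they have to be found in the camera images.
- box_center (a point): Centre (half-way up) of the box of staples to load: cream cardboard, 41 x 74 x 27 mm, about 0.19 kg. Its x axis is the short side (41 mm, grasp across it), y the long side (74 mm), z up. It lies flat on the desk inside the bend. It is the longer and flatter of the two staple boxes.
- track: Bent supply track fixed on the desk: grey plate 4 mm thick with two aluminium walls (4 mm thick, tops 28 mm above the desk) forming an open-topped channel 52 mm wide inside that turns a quarter circle. Origin: centre of the bend, at desk height, z up. Centre line: entry at x = -86 mm towards -y, bend of radius 86 mm round the origin (walls at 60 and 112), exit at y = -86 mm towards +x.
- mouth (a point): Centre of the channel's flared mouth, on the plate, at (-86, 50, 4) mm of the track. From here to y = 142 mm is the bare loading plate (no walls, 72 mm wide, x = -122 to -50 mm); towards -y the flare ends at y = 35 mm and parallel walls lead to the bend at y = 0. The travel is towards -y here.
- bend_mid (a point): Point on the centre line half-way round the bend, at (-61, -61, 17) mm of the track. In the channel the box has 5.5 mm free each side and stands about as high as the walls, so it cannot be gripped there: push it from behind with closed fingertips let down into the channel (floor 4 mm above the desk). It slides with light friction, some 1 to 3 N.
- stop_plate (a joint): How far the steel stop plate (44 mm wide, across the exit channel, on a grey carriage with black thumb screw) is pushed in, m: 0 as found, 0.014 at its hard end, 0.007 half-way. Where the carriage is clamped is not measured: the plate's face lies at x = 93 to 137 mm of the track. It gives at about 3 N, takes 6 N near its end (a few N more at the fingers, from friction) and stays where left.
- small_box: Bystander: the shorter, taller staple box, 37 x 62 x 31 mm; origin at the centre of its underside. Leave it.
- clip_box: Bystander: flat box of paper clips, 53 x 75 x 21 mm; origin at the centre of its underside. Leave it.
- eraser: Bystander: eraser in a sleeve, 23 x 52 x 13 mm; origin at the centre of its underside. Leave it.
Mind the look-alikes: they are no part of the job. Leave any blue or red look-alike of the part that bears box_center alone.

How it is judged:
By the outcome, as a careful person would: the job done as asked, in the order asked, and still so for the second after the job is handed in, with the robot touching nothing.
It also fails if it takes over 70 s, if anything falls off the work surface, if the arm or the gripper's body presses on something with over 40 N, if the wrist force passes 120 N, or if a joint passes its speed limit or range.

## Robot

A 6-joint arm with a two-finger parallel gripper is mounted at the origin on a cart in front of the work surface, level with it; the furniture and walls round the work are solid. World frame = base frame: x ahead of the robot, y to its left, z up, the work surface at z = 0. Lengths are in m, angles in degrees, forces in N, time in s.
With the tool pointing down it reaches from about 0.3 to 0.75 m from the base axis. Payload 8.5 kg.
Tool frame: the origin (TCP) lies midway between the tips of the shut fingers; the grasp point (between the pads) lies 19 mm behind it; z points along the fingers, y is the direction in which the jaws open and shut (so a half turn about z gives the same grasp; the last joint's range is limited). The gripper opens to 85 mm and grips with 20 to 120 N. Pads are 22 mm wide; open, the fingers measure 114 mm over their backs; the gripper's body (76 mm by 85 mm) begins 54 mm behind the grasp point. The pads swing forward as they close: fully open they stand 13 mm farther back than shut.
Start: joints at [-75.877, 21.807, 74.336, -0, 83.858, -12.336], TCP at [0.245, -0.492, 0.231] pointing down, gripper open.
Joint ranges: [-178.18, 178.18], [-50.72, 133.34], [12.68, 142.11], [-81.47, 261.47], [9.98, 163.14], [-165.26, 165.26]. Speed limits (degrees/s): [136.94, 136.94, 180, 180, 180, 180].

## Interface

Orientations are given as a 3x3 rotation matrix whose columns are the frame's x, y, z axes.
In Python, from rig import env, eyes, close_job gives the robot as it stands.
- The arm moves only by the tool jog_arm, never from a script. Its argument "deltas" is one flat list of numbers, 7 for each row, row after row: the shift along the tool's x, y, z in units of 0.75 m (1.0 is 0.75 m), then the turn, a rotation vector about the tool's x, y, z in units of 180 degrees (1.0 is 180 degrees), then the gripper command: -1 is fully open, 1 is shut, values between are in proportion. In form: [dx, dy, dz, ax, ay, az, fingers, dx, dy, dz, ax, ay, az, fingers, ...]. A call has 1 to 12 rows; each row is the pose to reach, as a shift and turn from the pose commanded when the call began, along the tool's axes at that moment, turning the shorter way round; what a row does not reach only later rows make up. A row lasts 1/12 s, in which the tool goes at most 41.7 mm and 7.16 degrees, less where a joint would pass 70% of its speed; a pose out of reach is approached as far as the arm can. A call with a number of a shift or a turn outside -1 to 1 is refused whole. A call with a gripper value outside its range is refused whole. The fingers move at their own pace and stop on an object; "grip_force" is the grip in N (left out, the last holds). Time passes only in rows, so rows that repeat a pose let the fingers close. It gives the time, the measured TCP pose, the force and the opening at its end, in the units of the state.
- env.observe(): the state, without advancing time (a new reading comes with each control period).
- eyes.get_image(name): name is "side" or "top" or "wrist"; returns the picture (400x640x3 uint8, red, green, blue); there is no depth.
- eyes.camera_params(name): a dict with "intrinsics" (3x3 intrinsics, pixels), "R" (3x3) and "t" (3): a world point X has camera coordinates R X + t; the wrist camera has in their place "mount" (4x4, takes a point from camera to tool coordinates, whose origin is the TCP and whose axes are the flange's). Camera axes: x right, y down, z forward; pixel columns grow to the right and rows downward; lengths in m; the calibration is good to about 2 mm. A picture is of the moment at which its call begins: read the wrist's pose just before it. camera_params takes no time and is no camera call.
- close_job(): hands the job in, once; it reports no verdict.
The state is a dict: "time_s": time; "q": joint angles; "qvel": joint speeds; "joint_efforts": joint torques, N m; "position": TCP position; "tool_rot": TCP orientation; "ft_force": force on the tool from outside, world axes, zero at the start; "wrist_torque": the same for the moment, N m; "grip_width": finger opening in m.
Only numpy, scipy, OpenCV 4.12 (cv2) and the standard library are available. Lean on these libraries where they do the work, as an engineer would, in place of code of your own. Each camera call takes 0.05 s, during which the arm holds its last target.

## Working session

There is one attempt and no reset: what is moved stays moved. The work goes in short steps, Python scripts to look and compute and a tool call to move; the robot and the scene stay as the last step left them, time stands still between calls to the robot, and variables do not carry over. Pictures are saved under pics/ and viewed, and the job is handed in when it is done.

Besides the shell and the picture viewer there is one more tool, called after "Emit:" as a command line: name --argument value ..., lists and objects as JSON in quotes. jog_arm: Moves the arm, as the interface text tells. Its arguments: {"type":"object","properties":{"deltas":{"type":"array"},"grip_force":{"type":"number"}},"required":["deltas"]}

```bash
ls; mkdir -p pics; python3 - <<'E'
from rig import env, eyes
import cv2
print(env.observe())
for n in ("top","side","wrist"):
    p=eyes.camera_params(n); print(n,p)
    cv2.imwrite(f"pics/{n}0.png",eyes.get_image(n)[:,:,::-1])
E
```

```text
pics
{'time_s': 0.0, 'q': array([-7.58748944e+01,  2.18415251e+01,  7.43862282e+01,  1.62914265e-03,
        8.38581016e+01, -1.23365754e+01]), 'qvel': array([-0.03240514,  0.03975448,  0.01239142, -0.14446878,  0.00564753,
       -0.01857013]), 'joint_efforts': array([ 7.83515097e-04, -4.48460340e+01, -2.31277496e+01, -1.34207721e-04,
        4.75053574e-03,  1.26154340e-06]), 'position': array([ 0.24500232, -0.49208105,  0.23069809]), 'tool_rot': array([[ 8.95233999e-01,  4.45596200e-01, -3.38265483e-04],
       [ 4.45596192e-01, -8.95232876e-01,  1.46004275e-03],
       [ 3.47763118e-04, -1.45780972e-03, -9.99998877e-01]]), 'ft_force': array([ 0.02196913, -0.13048987,  0.13601609]), 'wrist_torque': array([-0.00043738,  0.04034457, -0.03173807]), 'grip_width': 0.08549332054473724}
top {'intrinsics': array([[462.84453142,   0.        , 320.25499576],
       [  0.        , 462.84453142, 200.20237024],
       [  0.        ,   0.        ,   1.        ]]), 'R': array([[ 2.01351567e-02, -9.99797260e-01,  1.20510189e-04],
       [-9.75086981e-01, -1.96641425e-02, -2.20949544e-01],
       
[... 307 characters left out ...]
0.593643  , -0.02217132],
       [-0.33535619,  0.48460166, -0.80789694],
       [ 0.49034662, -0.64245562, -0.58890659]]), 't': array([0.60378713, 0.07280028, 0.83288845])}
wrist {'intrinsics': array([[325.57235891,   0.        , 320.41094747],
       [  0.        , 325.57235891, 196.47653677],
       [  0.        ,   0.        ,   1.        ]]), 'mount': array([[ 5.96600069e-04, -9.61371909e-01, -2.75252059e-01,
         7.10818880e-02],
       [ 9.99999460e-01,  3.39440721e-04,  9.81903545e-04,
        -5.91778465e-04],
       [-8.50542729e-04, -2.75252496e-01,  9.61371593e-01,
        -1.41814965e-01],
       [ 0.00000000e+00,  0.00000000e+00,  0.00000000e+00,
         1.00000000e+00]])}
```

View pics/top0.png

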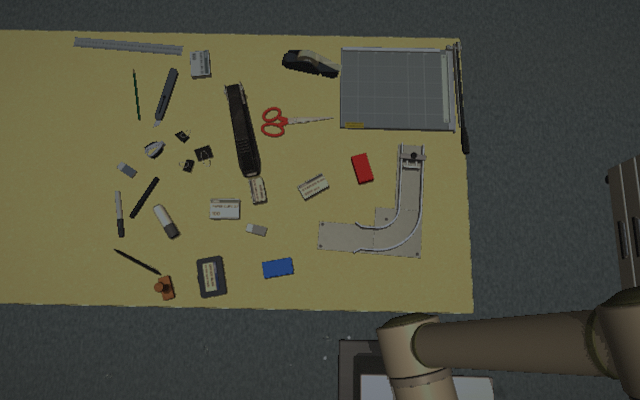

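View pics/side0.png

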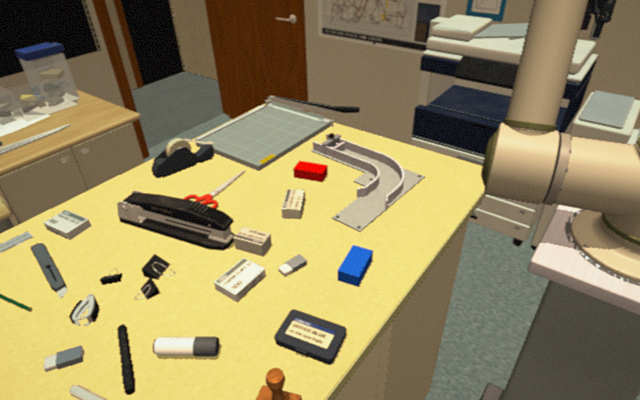

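View pics/wrist0.png

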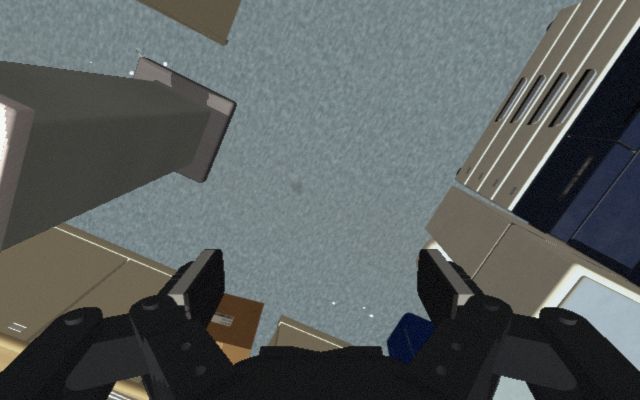

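The top picture shows the track at px (318–423, 145–258). Its loading plate is on the left, the bend is at the lower right and the stop carriage is near (412,157). The target box is probably the cream one at (313,187), with the small box near (258,190). I'll zoom in to check.

```bash
python3 - <<'E'
import cv2
a=cv2.imread("pics/top0.png")[130:270,200:440]
cv2.imwrite("pics/topz.png",cv2.resize(a,(792,462),interpolation=cv2.INTER_CUBIC))
a=cv2.imread("pics/side0.png")[120:310,210:440]
cv2.imwrite("pics/sidez.png",cv2.resize(a,(690,570),interpolation=cv2.INTER_CUBIC))
E
```

```text
(no output)
```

View pics/topz.png

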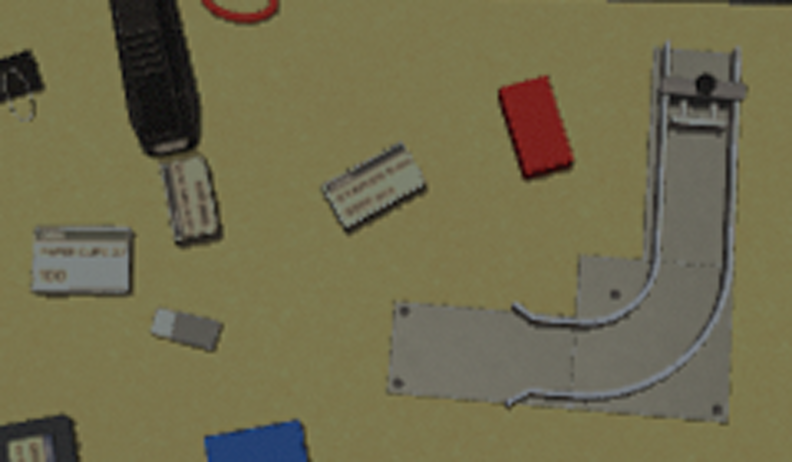

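View pics/sidez.png

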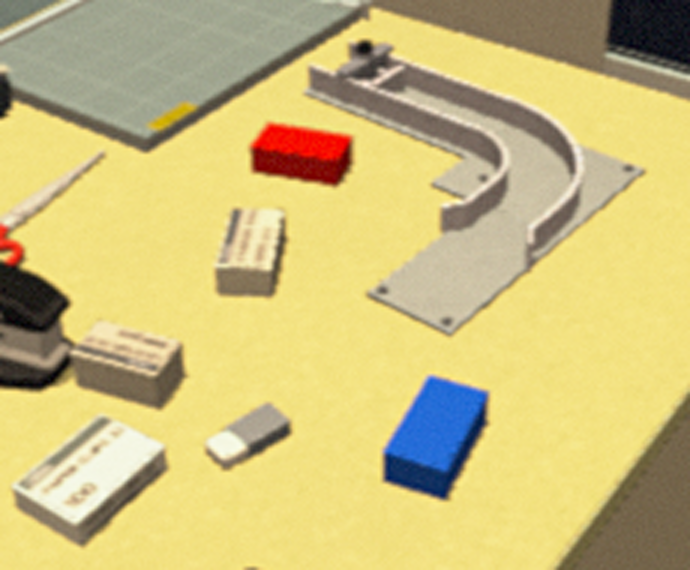

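```bash
cat > h.py <<'E'
import numpy as np, cv2
from rig import env, eyes
def ray(name,uv,z,pose=None):
    p=eyes.camera_params(name); K=p["intrinsics"]
    d=np.linalg.inv(K)@np.array([uv[0],uv[1],1.])
    if name=="wrist":
        R0,t0=pose; M=p["mount"]
        D=R0@M[:3,:3]@d; C=R0@M[:3,3]+t0
    else:
        D=p["R"].T@d; C=-p["R"].T@p["t"]
    return C+D*(z-C[2])/D[2]
def proj(name,X,pose=None):
    p=eyes.camera_params(name); K=p["intrinsics"]
    if name=="wrist":
        R0,t0=pose; M=p["mount"]
        c=M[:3,:3].T@(R0.T@(np.array(X)-t0)-M[:3,3])
    else: c=p["R"]@np.array(X)+p["t"]
    u=K@c; return u[:2]/u[2]
E
python3 - <<'E'
from h import *
f=lambda c:(c[0]/3.3+200-.35,c[1]/3.3+130-.35)
for n,c,z in [("plateA",(390,303),.004),("plateB",(388,393),.004),("plateC",(726,422),.004),("box",(375,188),.027),("box1",(322,186),.027),("box2",(402,145),.027),("box3",(426,188),.027),("box4",(349,232),.027),("stopL",(668,122),.02),("stopR",(724,127),.02)]:
    print(n,np.round(ray("top",f(c),z),4))
f=lambda c:(c[0]/3+210-.33,c[1]/3+120-.33)
for n,c,z in [("plateB",(452,332),.004),("plateA",(370,294),.004),("plateC",(643,172),.004)]:
    print(n,np.round(ray("side",f(c),z),4))
print(np.round(-eyes.camera_params("top")["R"].T@eyes.camera_params("top")["t"],3))
E
```

```text
plateA [0.5207 0.2707 0.004 ]
plateB [0.45   0.2707 0.004 ]
plateC [0.4329 0.0099 0.004 ]
box [0.6075 0.2842 0.027 ]
box1 [0.6083 0.3256 0.027 ]
box2 [0.6429 0.2637 0.027 ]
box3 [0.6083 0.2443 0.027 ]
box4 [0.5719 0.3035 0.027 ]
stopL [0.6681 0.0529 0.02  ]
stopR [0.6649 0.0085 0.02  ]
plateB [0.4494 0.2707 0.004 ]
plateA [0.5187 0.2679 0.004 ]
plateC [0.4319 0.0153 0.004 ]
[0.31  0.26  1.184]
```

Emit:
jog_arm --deltas '[0.763, -0.651, 0.014, 0, 0, -0.515, -1, 0.763, -0.651, 0.014, 0, 0, -0.515, -1, 0.763, -0.651, 0.014, 0, 0, -0.515, -1, 0.763, -0.651, 0.014, 0, 0, -0.515, -1, 0.763, -0.651, 0.014, 0, 0, -0.515, -1, 0.763, -0.651, 0.014, 0, 0, -0.515, -1, 0.763, -0.651, 0.014, 0, 0, -0.515, -1, 0.763, -0.651, 0.014, 0, 0, -0.515, -1, 0.763, -0.651, 0.014, 0, 0, -0.515, -1, 0.763, -0.651, 0.014, 0, 0, -0.515, -1, 0.763, -0.651, 0.014, 0, 0, -0.515, -1, 0.763, -0.651, 0.014, 0, 0, -0.515, -1]'

```text
time_s: 1.15
position: [0.4412, -0.0303, 0.2244]
tool_rot: [[-0.387, 0.922, 0.0], [0.922, 0.387, -0.0], [-0.0, 0.0, -1.0]]
ft_force: [0.4, -0.7, 0.0]
grip_width: 0.0856
```

Emit:
jog_arm --deltas '[0.232, 0.24, 0.005, 0, 0, -0.036, -1, 0.232, 0.24, 0.005, 0, 0, -0.036, -1, 0.232, 0.24, 0.005, 0, 0, -0.036, -1, 0.232, 0.24, 0.005, 0, 0, -0.036, -1, 0.232, 0.24, 0.005, 0, 0, -0.036, -1, 0.232, 0.24, 0.005, 0, 0, -0.036, -1, 0.232, 0.24, 0.005, 0, 0, -0.036, -1, 0.232, 0.24, 0.005, 0, 0, -0.036, -1, 0.232, 0.24, 0.005, 0, 0, -0.036, -1]'

```text
time_s: 1.9
position: [0.5407, 0.1967, 0.2202]
tool_rot: [[-0.483, 0.875, -0.001], [0.875, 0.483, -0.0], [0.0, -0.001, -1.0]]
ft_force: [-0.6, -0.1, 0.5]
grip_width: 0.0856
```

```bash
python3 - <<'E'
from h import *
import pickle
s=env.observe(); print(s["time_s"],s["position"],s["tool_rot"])
im=eyes.get_image("wrist")[:,:,::-1]
cv2.imwrite("pics/w1.png",im); pickle.dump((s["tool_rot"],s["position"]),open("w1.pkl","wb"))
im=eyes.get_image("top")[:,:,::-1]; cv2.imwrite("pics/top1.png",im)
E
```

```text
1.9 [0.54072208 0.19674348 0.22019781] [[-4.83253943e-01  8.75479622e-01 -1.02860492e-03]
 [ 8.75480222e-01  4.83253722e-01 -4.69914579e-04]
 [ 8.56765182e-05 -1.12761134e-03 -9.99999361e-01]]
```

View pics/w1.png

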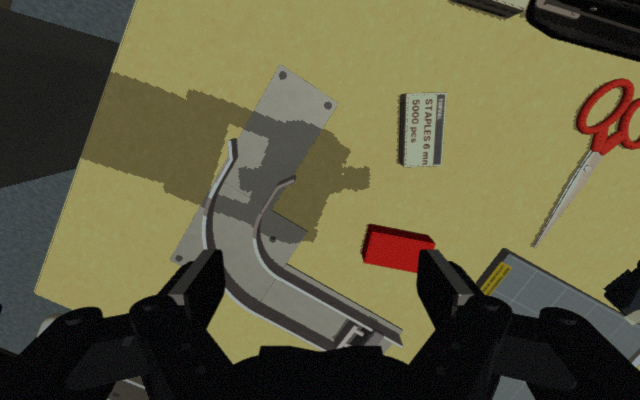

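The wrist view shows the target box, labelled "STAPLES 6 mm", near (424,130). The loading plate corners are at (281,66) and (338,103), and the stop is partly hidden near (355,335). Next I'll zoom in for corners.

```bash
python3 - <<'E'
import cv2
a=cv2.imread("pics/w1.png")
b=cv2.convertScaleAbs(a[50:370,160:460],alpha=1.5,beta=15)
cv2.imwrite("pics/w1a.png",cv2.resize(a[80:180,385:465],(480,600),interpolation=cv2.INTER_CUBIC))
cv2.imwrite("pics/w1b.png",cv2.resize(b[0:230,0:200],(520,598),interpolation=cv2.INTER_CUBIC))
E
```

```text
(no output)
```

View pics/w1a.png

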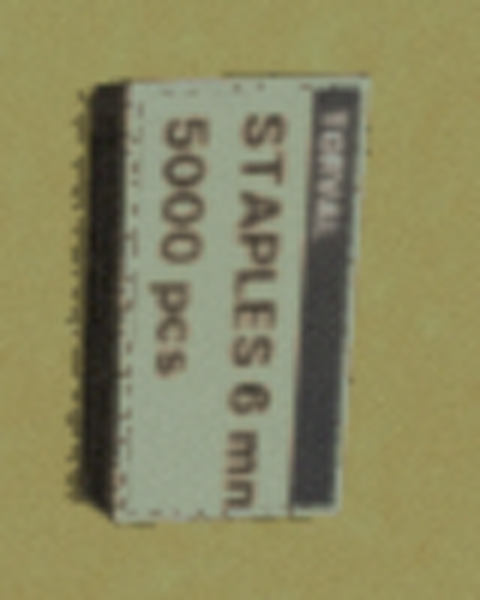

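View pics/w1b.png

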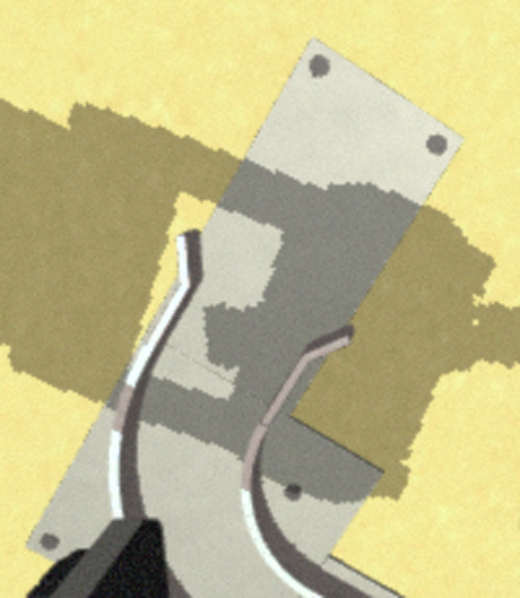

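```bash
python3 - <<'E'
from h import *
import pickle
P=pickle.load(open("w1.pkl","rb"))
c=lambda s,o:(lambda p:(p[0]/s+o[0]-.5+.5/s,p[1]/s+o[1]-.5+.5/s))
f=c(6,(385,80)); bx=[ray("wrist",f(p),.027,P)[:2] for p in [(133,80),(370,76),(340,513),(113,520)]]
bx=np.array(bx); print(np.round(bx,4)); print("sides",[np.round(np.linalg.norm(bx[i]-bx[i-1]),4) for i in range(4)],"ctr",bx.mean(0))
d=(bx[0]+bx[1]-bx[2]-bx[3]); print("long ang",np.degrees(np.arctan2(d[1],d[0])))
g=c(2.6,(160,50)); tr=np.array([ray("wrist",g(p),.004,P)[:2] for p in [(313,38),(463,136),(28,548)]])
print(np.round(tr,4),np.linalg.norm(tr[0]-tr[1]),np.linalg.norm(tr[0]-tr[2]))
d=tr[0]-tr[2]; print("y axis ang",np.degrees(np.arctan2(d[1],d[0]))); d=tr[1]-tr[0]; print("x ang",np.degrees(np.arctan2(d[1],d[0])))
gp=lambda p,z:ray("wrist",g(p),z,P)[:2]
# wall tops
for n,p in [("outer flare tip top",(183,232)),("inner flare tip top",(350,335)),("outer inner-edge end of flare",(188,285)),("inner end flare",(308,357))]: print(n,np.round(gp(p,.028),4))
# top camera: box
f=lambda c:(c[0]/3.3+200-.35,c[1]/3.3+130-.35)
E
```

```text
[[0.5772 0.3081]
 [0.6107 0.3274]
 [0.6479 0.2653]
 [0.6141 0.2452]]
sides [np.float64(0.0729), np.float64(0.0387), np.float64(0.0723), np.float64(0.0393)] ctr [0.61247085 0.28650637]
long ang 120.6596821765332
[[0.4531 0.2722]
 [0.5232 0.2686]
 [0.4373 0.0101]] 0.07025296032365305 0.26254746697834264
y axis ang 86.55421227254655
x ang -2.938195838820115
outer flare tip top [0.4443 0.1837]
inner flare tip top [0.5206 0.1788]
outer inner-edge end of flare [0.4547 0.1656]
inner end flare [0.5099 0.1624]
```

Emit:
jog_arm --deltas '[0.059, 0.138, 0.16, 0, 0, -0.006, -1, 0.059, 0.138, 0.16, 0, 0, -0.006, -1, 0.059, 0.138, 0.16, 0, 0, -0.006, -1, 0.059, 0.138, 0.16, 0, 0, -0.006, -1, 0.059, 0.138, 0.16, 0, 0, -0.006, -1, 0.059, 0.138, 0.16, 0, 0, -0.006, -1, 0.059, 0.138, 0.16, 0, 0, -0.006, -1]'

```text
time_s: 2.58
position: [0.6107, 0.2846, 0.1019]
tool_rot: [[-0.498, 0.867, 0.001], [0.867, 0.498, 0.0], [-0.001, 0.001, -1.0]]
ft_force: [-0.2, 0.2, 1.1]
grip_width: 0.0854
```

```bash
python3 - <<'E'
from h import *
import pickle
s=env.observe(); P=(s["tool_rot"],s["position"])
im=eyes.get_image("wrist")[:,:,::-1]
im2=im.copy()
R,t=P
print(t)
for o,col in [((0,0),(0,0,255))]:
    g=np.array([t[0],t[1],.027]); u=proj("wrist",g,P); print(u); cv2.circle(im2,tuple(int(round(v)) for v in u),3,col,-1)
cv2.imwrite("pics/w2.png",im2); pickle.dump(P,open("w2.pkl","wb"))
E
```

```text
[0.61066365 0.28461291 0.10193044]
[318.41598586 207.55084508]
```

View pics/w2.png

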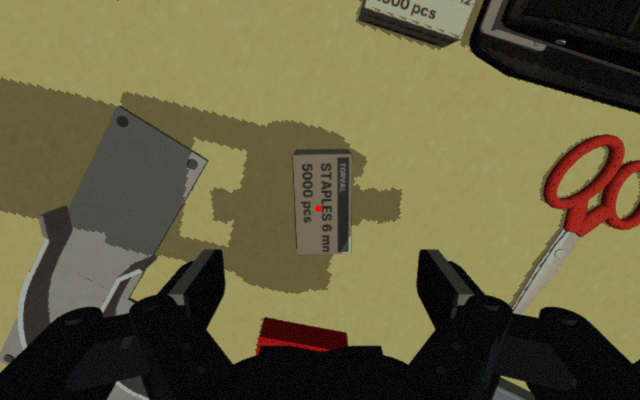

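The box top spans px (296–351, 154–253), centred near (324,203), about 3–4 mm from the TCP mark. I'll correct that and descend.

Emit:
jog_arm --deltas '[0.004, 0.004, 0.05, 0, 0, 0, -1, 0.004, 0.004, 0.09, 0, 0, 0, -1, 0.004, 0.004, 0.115, 0, 0, 0, -1, 0.004, 0.004, 0.129, 0, 0, 0, -1, 0.004, 0.004, 0.129, 0, 0, 0, -1, 0.004, 0.004, 0.129, 0, 0, 0, -1]' --grip_force 30

```text
time_s: 3.13
position: [0.6122, 0.2895, 0.0058]
tool_rot: [[-0.499, 0.867, 0.002], [0.867, 0.499, 0.001], [-0.001, 0.002, -1.0]]
ft_force: [0.9, -0.5, 0.2]
grip_width: 0.0851
```

Emit:
jog_arm --deltas '[0, 0, 0, 0, 0, 0, 1, 0, 0, 0, 0, 0, 0, 1, 0, 0, 0, 0, 0, 0, 1, 0, 0, 0, 0, 0, 0, 1, 0, 0, 0, 0, 0, 0, 1, 0, 0, 0, 0, 0, 0, 1, 0, 0, 0, 0, 0, 0, 1, 0, 0, 0, 0, 0, 0, 1, 0, 0, 0, 0, 0, 0, 1, 0, 0, 0, 0, 0, 0, 1]' --grip_force 30

```text
time_s: 3.97
position: [0.6118, 0.29, 0.0049]
tool_rot: [[-0.499, 0.866, 0.001], [0.866, 0.499, 0.0], [-0.0, 0.001, -1.0]]
ft_force: [-2.5, -1.2, 6.2]
grip_width: 0.0396
```

Emit:
jog_arm --deltas '[0, 0, -0.03, 0, 0, 0, 1, 0, 0, -0.07, 0, 0, 0, 1, 0, 0, -0.1, 0, 0, 0, 1, 0, 0, -0.12, 0, 0, 0, 1, 0, 0, -0.12, 0, 0, 0, 1]'

```text
time_s: 4.38
position: [0.6127, 0.2904, 0.0974]
tool_rot: [[-0.5, 0.866, 0.006], [0.866, 0.5, 0.002], [-0.002, 0.006, -1.0]]
ft_force: [1.4, 0.9, -1.9]
grip_width: 0.0398
```

```bash
python3 - <<'E'
from h import *
import pickle
s=env.observe(); P=(s["tool_rot"],s["position"]); print(s["position"],s["ft_force"],s["grip_width"])
im=eyes.get_image("wrist")[:,:,::-1]
cv2.imwrite("pics/w3.png",im); pickle.dump(P,open("w3.pkl","wb"))
E
```

```text
[0.61273508 0.29036131 0.09739592] [ 1.42509571  0.88716253 -1.87650799] 0.039804675782891735
```

View pics/w3.png

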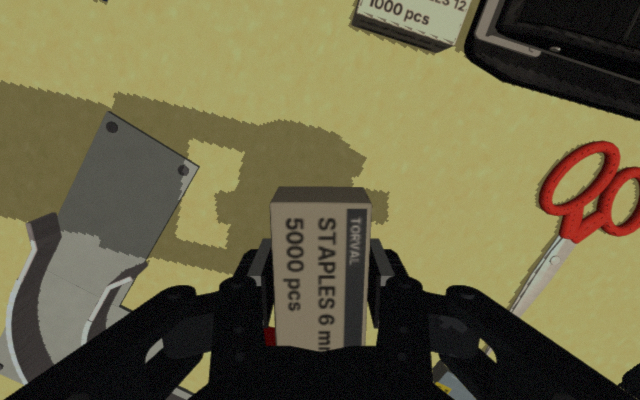

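```bash
python3 - <<'E'
from h import *
import pickle
P=pickle.load(open("w3.pkl","rb")); R,t=P
a=cv2.imread("pics/w3.png"); cv2.imwrite("pics/w3a.png",cv2.resize(a[170:350,240:400],(533,600),interpolation=cv2.INTER_CUBIC))
for uv in [(273,201),(369,200)]:
    X=ray("wrist",uv,t[2]+.022,P); print(R.T@(X-t))
# track
th=np.radians(-3.6); Rt=np.array([[np.cos(th),-np.sin(th)],[np.sin(th),np.cos(th)]])
for nm,e in [("wrist",np.array([.4882,.2704])),("top",np.array([.4856,.2707]))]:
    o=e-Rt@[-.086,.142]
    print(nm,"origin",o,"place",o+Rt@[-.086,.097],"corner C",o+Rt@[-.122,-.122],"stop",[o+Rt@[x,-.086] for x in (.093,.137)])
E
```

```text
[ 0.03421274 -0.01695801 -0.0221536 ]
[ 0.03456658  0.01992098 -0.02193466]
wrist origin [0.56511404 0.12328022] place [0.48537443 0.2254888 ] corner C [0.43569434 0.0091814 ] stop [array([0.65253055, 0.0316104 ]), array([0.69644372, 0.02884762])]
top origin [0.56251404 0.12358022] place [0.48277443 0.2257888 ] corner C [0.43309434 0.0094814 ] stop [array([0.64993055, 0.0319104 ]), array([0.69384372, 0.02914762])]
```

View pics/w3a.png

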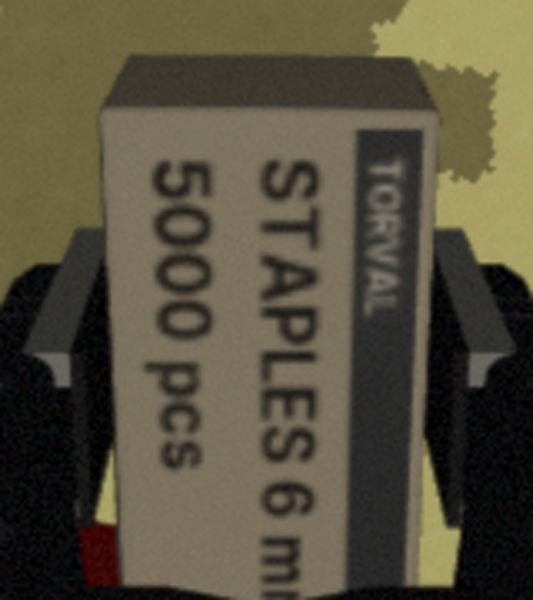

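Emit:
jog_arm --deltas '[0.014, -0.191, 0, 0, 0, 0.187, 1, 0.014, -0.191, 0, 0, 0, 0.187, 1, 0.014, -0.191, 0, 0, 0, 0.187, 1, 0.014, -0.191, 0, 0, 0, 0.187, 1, 0.014, -0.191, 0.06, 0, 0, 0.187, 1, 0.014, -0.191, 0.06, 0, 0, 0.187, 1, 0.014, -0.191, 0.06, 0, 0, 0.187, 1, 0.014, -0.191, 0.06, 0, 0, 0.187, 1]'

```text
time_s: 5.1
position: [0.4825, 0.2276, 0.0487]
tool_rot: [[0.062, 0.998, -0.001], [0.998, -0.062, -0.0], [-0.0, -0.001, -1.0]]
ft_force: [0.9, -0.5, -1.6]
grip_width: 0.0395
```

```bash
python3 - <<'E'
from h import *
import pickle
s=env.observe(); P=(s["tool_rot"],s["position"]); print(s["position"],s["ft_force"],s["grip_width"])
im=eyes.get_image("wrist")[:,:,::-1]
cv2.imwrite("pics/w4.png",im); pickle.dump(P,open("w4.pkl","wb"))
a=eyes.get_image("side")[:,:,::-1][120:310,210:440]
cv2.imwrite("pics/side4.png",cv2.resize(a,(690,570),interpolation=cv2.INTER_CUBIC))
E
```

```text
[0.48252251 0.22761849 0.04873777] [ 0.85333939 -0.50461561 -1.60315595] 0.03948912948571191
```

View pics/w4.png

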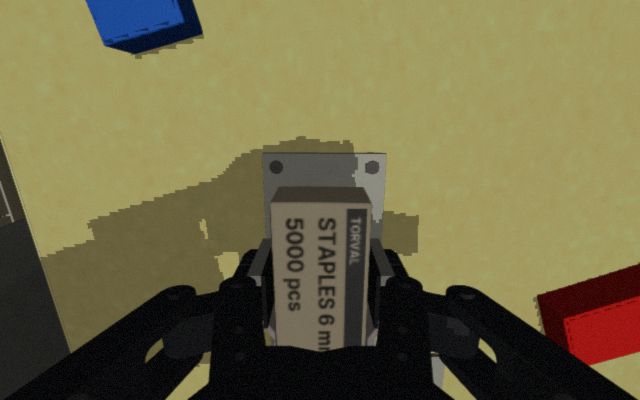

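View pics/side4.png

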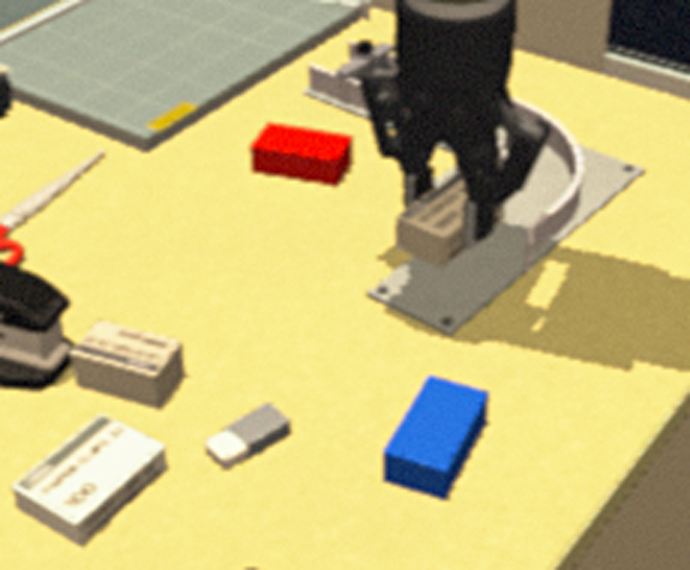

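```bash
python3 - <<'E'
from h import *
import pickle
P=pickle.load(open("w4.pkl","rb")); R,t=P; print(R)
print(eyes.camera_params("wrist")["mount"])
for n,uv,z in [("plateL",(263,153),.004),("plateR",(386,153),.004),("boxL",(271,202),t[2]+.022),("boxR",(370.5,202),t[2]+.022)]:
    X=ray("wrist",uv,z,P); print(n,X,R.T@(X-t))
a=cv2.imread("pics/w4.png"); cv2.imwrite("pics/w4a.png",cv2.resize(a[140:260,245:405],(800,600),interpolation=cv2.INTER_CUBIC))
E
```

```text
[[ 6.17038061e-02  9.98094054e-01 -9.48743265e-04]
 [ 9.98094467e-01 -6.17040365e-02 -2.15514885e-04]
 [-2.73645414e-04 -9.33637315e-04 -9.99999527e-01]]
[[ 5.97338476e-04 -9.61119185e-01 -2.76133222e-01  7.10184343e-02]
 [ 9.99999547e-01  3.69496410e-04  8.77142257e-04  7.01509927e-04]
 [-7.41008017e-04 -2.76133621e-01  9.61118970e-01 -1.41814608e-01]
 [ 0.00000000e+00  0.00000000e+00  0.00000000e+00  1.00000000e+00]]
plateL [0.45311246 0.27288153 0.004     ] [ 0.04337432 -0.03210514  0.04475589]
plateR [0.52359597 0.2685684  0.004     ] [0.04341852 0.03851016 0.04468995]
boxL [0.46650021 0.26305527 0.07073777] [ 0.0343746  -0.0181989  -0.02199243]
boxR [0.50471067 0.26071821 0.07073777] [ 0.03439972  0.02008295 -0.02202817]
```

View pics/w4a.png

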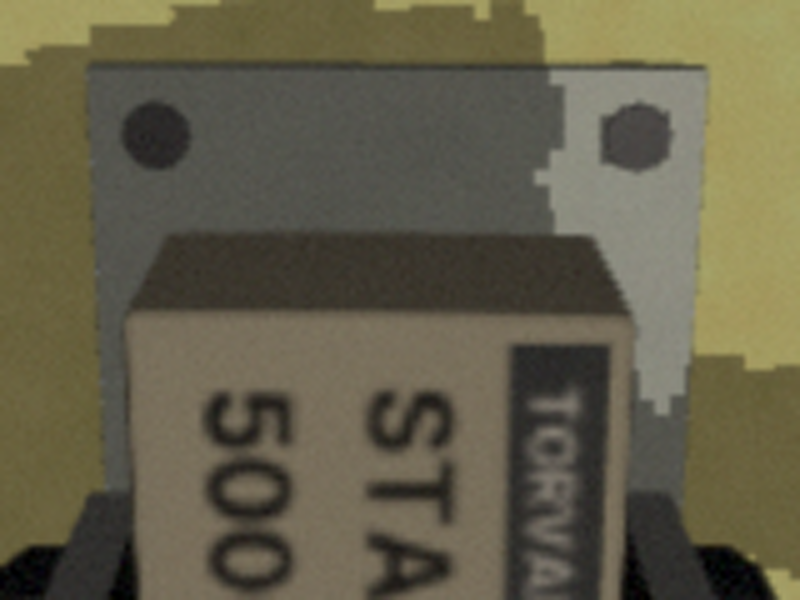

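Emit:
jog_arm --deltas '[0, 0.003, 0.02, 0, 0, 0, 1, 0, 0.003, 0.04, 0, 0, 0, 1, 0, 0.003, 0.048, 0, 0, 0, 1, 0, 0.003, 0.052, 0, 0, 0, 1, 0, 0.003, 0.052, 0, 0, 0, 1, 0, 0.003, 0.052, 0, 0, 0, 1]'

```text
time_s: 5.7
position: [0.4848, 0.2275, 0.0105]
tool_rot: [[0.064, 0.998, 0.001], [0.998, -0.064, 0.0], [0.0, 0.001, -1.0]]
ft_force: [0.3, -0.6, -2.2]
grip_width: 0.0399
```

Emit:
jog_arm --deltas '[0, 0, 0.001, 0, 0, 0, 1, 0, 0, 0.002, 0, 0, 0, 1, 0, 0, 0.002, 0, 0, 0, 1]'

```text
time_s: 5.95
position: [0.4846, 0.2274, 0.0089]
tool_rot: [[0.064, 0.998, 0.001], [0.998, -0.064, 0.0], [0.0, 0.001, -1.0]]
ft_force: [0.6, -0.0, 0.6]
grip_width: 0.0394
```

Emit:
jog_arm --deltas '[0, 0, 0, 0, 0, 0, -0.5, 0, 0, 0, 0, 0, 0, -0.5, 0, 0, 0, 0, 0, 0, -0.5, 0, 0, 0, 0, 0, 0, -0.5, 0, 0, 0, 0, 0, 0, -0.5, 0, 0, -0.06, 0, 0, 0, -0.5, 0, 0, -0.12, 0, 0, 0, -0.5, 0, 0, -0.17, 0, 0, 0, -0.5, 0, 0, -0.17, 0, 0, 0, -0.5, 0, 0, -0.17, 0, 0, 0, -0.5]'

```text
time_s: 6.78
position: [0.4853, 0.2276, 0.1381]
tool_rot: [[0.064, 0.998, 0.005], [0.998, -0.064, 0.001], [0.002, 0.005, -1.0]]
ft_force: [0.6, -1.0, -2.0]
grip_width: 0.0643
```

```bash
python3 - <<'E'
from h import *
import pickle
s=env.observe(); P=(s["tool_rot"],s["position"]); print(s["position"],s["ft_force"],s["grip_width"])
im=eyes.get_image("wrist")[:,:,::-1]
cv2.imwrite("pics/w5.png",im); pickle.dump(P,open("w5.pkl","wb"))
a=eyes.get_image("top")[:,:,::-1]; cv2.imwrite("pics/top5.png",a)
cv2.imwrite("pics/top5z.png",cv2.resize(a[130:270,280:440],(640,560),interpolation=cv2.INTER_CUBIC))
E
```

```text
[0.48525547 0.22757193 0.13811851] [ 0.59123526 -0.98424859 -2.00420616] 0.06431365623105095
```

View pics/w5.png

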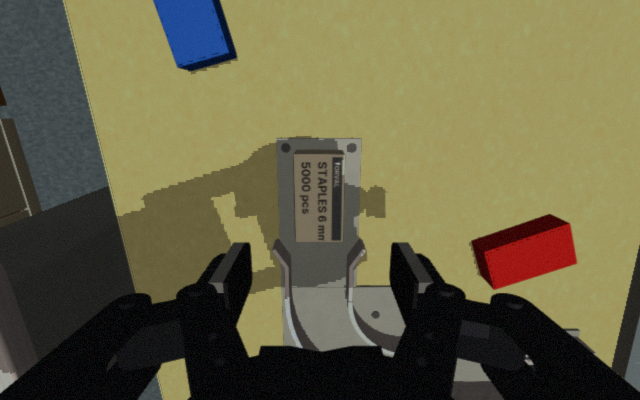

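View pics/top5z.png

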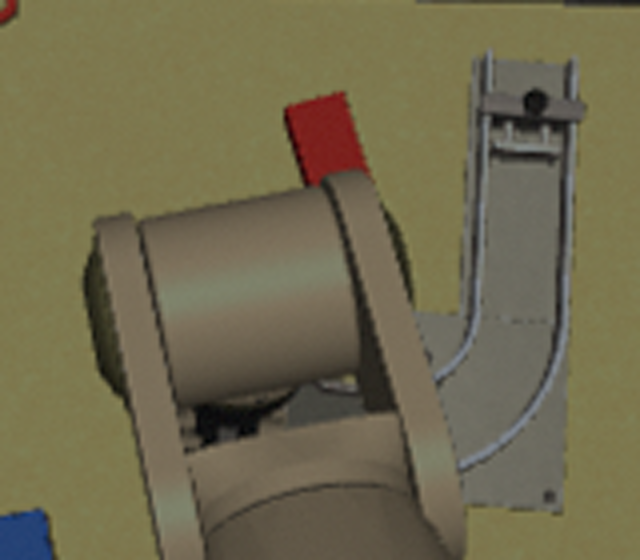

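The box sits square on the loading plate, in line with the mouth: box top px (294–343, 152–242), plate corners (277,138) and (361,138). The stop face is visible in the top view near crop (525,157). I'll refine the track frame from this wrist view and plan the push path.

```bash
python3 - <<'E'
import cv2
a=cv2.imread("pics/w5.png"); cv2.imwrite("pics/w5a.png",cv2.resize(cv2.convertScaleAbs(a[125:325,240:400],alpha=1.4,beta=10),(480,600),interpolation=cv2.INTER_CUBIC))
a=cv2.imread("pics/top5.png"); cv2.imwrite("pics/top5a.png",cv2.resize(cv2.convertScaleAbs(a[135:215,380:440],alpha=1.5),(450,600),interpolation=cv2.INTER_CUBIC))
E
```

```text
(no output)
```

View pics/w5a.png

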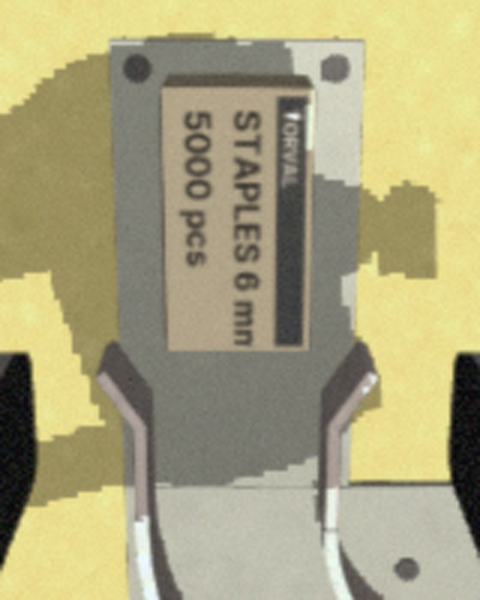

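View pics/top5a.png

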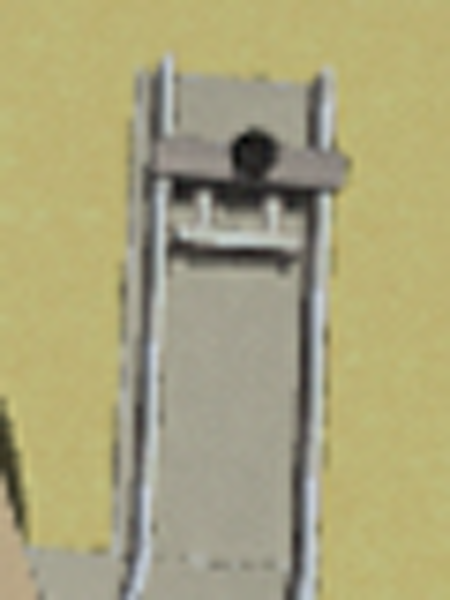

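```bash
cat > path.py <<'E'
import numpy as np
from h import env
E
python3 - <<'E'
from h import *
import pickle
P=pickle.load(open("w5.pkl","rb"))
f=lambda p:(p[0]/3+240-.33,p[1]/3+125-.33)
r=lambda p,z:ray("wrist",f(p),z,P)[:2]
A,B=r((110,40),.004),r((364,40),.004); print("plate",A,B,(A+B)/2,np.linalg.norm(A-B),np.degrees(np.arctan2(*(B-A)[::-1])))
w=(r((140,470),.028)+r((332,470),.028))/2; w2=(r((142,515),.028)+r((332,515),.028))/2
print("chan mid",w,w2,np.linalg.norm(r((140,470),.028)-r((332,470),.028)))
b=np.array([r(p,.031) for p in [(163,88),(313,88),(308,350),(168,350)]]); print("box",b,b.mean(0)); d=b[0]+b[1]-b[2]-b[3]; print(np.degrees(np.arctan2(d[1],d[0])))
d=(A+B)/2-w; print("centreline ang",np.degrees(np.arctan2(d[1],d[0])))
print("joint line",r((340,484),.004))
g=lambda p:(p[0]/7.5+380-.43,p[1]/7.5+135-.43)
t=lambda p,z:ray("top",g(p),z)[:2]
print("stop",[ (z,t((238,248),z)) for z in (.02,.028)])
for y in (350,400,480): print("exit mid",(t((153+ (400-y)*.07,y),.028)+t((306+(400-y)*.08,y),.028))/2)
E
```

```text
plate [0.45277634 0.27271649] [0.52364197 0.26813928] [0.48820915 0.27042788] 0.07101330323958456 -3.6956035502338676
chan mid [0.47999307 0.14978603] [0.47931091 0.13492503] 0.05567105525553
box [[0.46867619 0.26225971]
 [0.50694336 0.25977694]
 [0.50237353 0.18737334]
 [0.46381303 0.18994197]] [0.48545152 0.22483799]
86.27071695368055
centreline ang 86.1039945546659
joint line [0.51183287 0.12840591]
stop [(0.02, array([0.66584405, 0.02877406])), (0.028, array([0.6633977 , 0.03036586]))]
exit mid [0.62671912 0.03285626]
exit mid [0.60890902 0.03455303]
exit mid [0.58065484 0.03724482]
```

```bash
cat > path.py <<'E'
import numpy as np
from rig import env
O=np.array([.5637,.1231]); th=np.radians(-3.75)
Rt=np.array([[np.cos(th),-np.sin(th)],[np.sin(th),np.cos(th)]])
RB=.088
def cl(s):  # path of box end midpoints; s=0 at bend start (y=0), negative before
    L=RB*np.pi/2
    k=RB-.086
    if s<0: return np.array([-.086-k*min(1,max(0,1+s/.03)),-s])
    if s<L: a=s/RB; return np.array([-RB*np.cos(a),-RB*np.sin(a)])
    e=s-L; return np.array([e,-.086-k*max(0,1-e/.03)])
def pose(s,half=.011,delta=.003):
    r=cl(s)
    lo,hi=s+.07,s+.09
    for _ in range(40):
        m=(lo+hi)/2
        if np.linalg.norm(cl(m)-r)<.074: lo=m
        else: hi=m
    d=cl(lo)-r; psi=np.arctan2(d[0],-d[1])
    f=np.array([np.sin(psi),-np.cos(psi)]); left=np.array([np.cos(psi),np.sin(psi)])
    dl=delta*np.sin(min(1,max(0,psi/np.pi*2))*np.pi)
    return r-half*f+dl*left,psi
def rows(poses,z):
    o=env.observe(); R=o["tool_rot"]; t=o["position"]
    yang=np.arctan2(R[1,1],R[0,1])
    print("now track",np.round(1e3*(Rt.T@(t[:2]-O)),1),"psi",round(np.degrees(yang-th),1),"z",round(t[2],4),"F track",np.round(Rt.T@o["ft_force"][:2],1),"t",o["time_s"])
    for p,psi in poses:
        w=np.r_[O+Rt@p,z]; d=R.T@(w-t)/.75
        a=-((th+psi-yang)/np.pi)
        print(np.round(1e3*p,0),round(np.degrees(psi),1),"->",np.round(d,4).tolist(),[round(a,4)])
E
python3 - <<'E'
from path import *
rows([((-.086,.152),0)],.138)
rows([((-.086,.152),0)],.012)
for s in np.arange(-.13,.19,.02):
    p,psi=pose(s); 
    # finger corners radius clearance
    f=np.array([np.sin(psi),-np.cos(psi)]); l=np.array([np.cos(psi),np.sin(psi)])
    cs=[p+a*f*.011+b*l*.0145 for a in(-1,1) for b in(-1,1)]
    print(round(s,3),np.round(p*1e3,1),round(np.degrees(psi),1),[ (round(1e3*np.linalg.norm(c)) if c[1]<0 and c[0]<0 else np.round(1e3*c).tolist()) for c in cs])
E
```

```text
now track [-86.6  98.6] psi 0.1 z 0.1349 F track [-0.3 -0.6] t 6.8833Traceback (most recent call last):
  File "<stdin>", line 2, in <module>
  File "path.py", line 30, in rows
    print(np.round(1e3*p,0),round(np.degrees(psi),1),"->",np.round(d,4).tolist(),[round(a,4)])
                   ~~~^~
TypeError: can't multiply sequence by non-int of type 'float'
```

```bash
sed -i 's/    for p,psi in poses:/    for p,psi in poses:\n        p=np.array(p)/' path.py
python3 - <<'E'
from path import *
rows([((-.086,.152),0)],.138)
rows([((-.086,.152),0)],.012)
for s in np.arange(-.13,.19,.02):
    p,psi=pose(s); 
    f=np.array([np.sin(psi),-np.cos(psi)]); l=np.array([np.cos(psi),np.sin(psi)])
    cs=[p+a*f*.011+b*l*.0145 for a in(-1,1) for b in(-1,1)]
    print(round(s,3),np.round(p*1e3,1),round(np.degrees(psi),1),[ (round(1e3*np.linalg.norm(c)) if c[1]<0 and c[0]<0 else np.round(1e3*c).tolist()) for c in cs])
E
```

```text
now track [-86.6  98.6] psi 0.1 z 0.1349 F track [-0.3 -0.6] t 6.8833
[-86. 152.] 0.0 -> [0.0712, 0.0009, -0.0041] [np.float64(0.0003)]
now track [-86.6  98.6] psi 0.1 z 0.1349 F track [-0.3 -0.6] t 6.8833
[-86. 152.] 0.0 -> [0.0713, 0.0011, 0.1639] [np.float64(0.0003)]
-0.13 [-86. 141.] 0.0 [[-100.0, 152.0], [-72.0, 152.0], [-100.0, 130.0], [-72.0, 130.0]]
-0.11 [-86. 121.] 0.0 [[-100.0, 132.0], [-72.0, 132.0], [-100.0, 110.0], [-72.0, 110.0]]
-0.09 [-85.9 101. ] -0.7 [[-100.0, 112.0], [-71.0, 112.0], [-100.0, 90.0], [-72.0, 90.0]]
-0.07 [-85.7  81. ] -1.5 [[-100.0, 92.0], [-71.0, 92.0], [-100.0, 70.0], [-72.0, 70.0]]
-0.05 [-86.1  61. ] 1.0 [[-101.0, 72.0], [-72.0, 72.0], [-100.0, 50.0], [-71.0, 50.0]]
-0.03 [-86.7  41. ] 7.3 [[-102.0, 50.0], [-74.0, 54.0], [-100.0, 28.0], [-71.0, 32.0]]
-0.01 [-89.1  21. ] 18.3 [[-106.0, 27.0], [-79.0, 36.0], [-99.0, 6.0], [-72.0, 15.0]]
0.01 [-90.9   0.8] 31.4 [[-109.0, 3.0], [-84.0, 18.0], 99, 73]
0.03 [-88.5 -19.5] 44.4 [109, 86, 99, 72]
0.05 [-82.  -39.1] 57.4 [109, 86, 99, 73]
0.07 [-71.3 -57.4] 70.6 [110, 87, 100, 73]
0.09 [-56.6 -72.6] 81.4 [110, 86, 101, 74]
0.11 [-38.7 -82.9] 88.1 [109, 84, 102, 74]
0.13 [-19.2 -87.9] 91.3 [107, 80, 102, 74]
0.15 [  0.8 -87.4] 90.9 [103, 74, [12.0, -102.0], [12.0, -73.0]]
0.17 [ 20.8 -86. ] 90.0 [[10.0, -100.0], [10.0, -72.0], [32.0, -100.0], [32.0, -72.0]]
```

Emit:
jog_arm --deltas '[0.071, 0.001, 0, 0, 0, 0, 1, 0.071, 0.001, 0, 0, 0, 0, 1, 0.071, 0.001, 0.03, 0, 0, 0, 1, 0.071, 0.001, 0.06, 0, 0, 0, 1, 0.071, 0.001, 0.09, 0, 0, 0, 1, 0.071, 0.001, 0.12, 0, 0, 0, 1, 0.071, 0.001, 0.14, 0, 0, 0, 1, 0.071, 0.001, 0.155, 0, 0, 0, 1, 0.071, 0.001, 0.163, 0, 0, 0, 1, 0.071, 0.001, 0.163, 0, 0, 0, 1, 0.071, 0.001, 0.163, 0, 0, 0, 1]'

```text
time_s: 7.8
position: [0.4882, 0.2804, 0.0131]
tool_rot: [[0.064, 0.998, -0.001], [0.998, -0.064, -0.0], [-0.0, -0.001, -1.0]]
ft_force: [-0.1, -0.0, -0.4]
grip_width: 0.0001
```

```bash
sed -i 's/delta=.003/delta=.006/' path.py; python3 - <<'E'
from h import *
from path import *
s=env.observe(); P=(s["tool_rot"],s["position"]); print(s["position"],s["ft_force"],s["grip_width"])
im=eyes.get_image("wrist")[:,:,::-1]; cv2.imwrite("pics/w6.png",im)
a=eyes.get_image("side")[:,:,::-1][120:310,210:440]
cv2.imwrite("pics/side6.png",cv2.resize(a,(690,570),interpolation=cv2.INTER_CUBIC))
rows([((-.086,y),0) for y in np.arange(.148,.09,-.004)],.0115)
E
```

```text
[0.4882171  0.28035426 0.01308301] [-0.13799897 -0.03411198 -0.41996356] 0.00011504741589784006
now track [-85.1 152.2] psi 0.1 z 0.014 F track [-0.1 -0.1] t 7.9
[-86. 148.] 0.0 -> [-0.0055, -0.0012, 0.0034] [np.float64(0.0003)]
[-86. 144.] 0.0 -> [-0.0109, -0.0012, 0.0034] [np.float64(0.0003)]
[-86. 140.] 0.0 -> [-0.0162, -0.0012, 0.0034] [np.float64(0.0003)]
[-86. 136.] 0.0 -> [-0.0215, -0.0012, 0.0034] [np.float64(0.0003)]
[-86. 132.] 0.0 -> [-0.0269, -0.0012, 0.0034] [np.float64(0.0003)]
[-86. 128.] 0.0 -> [-0.0322, -0.0012, 0.0034] [np.float64(0.0003)]
[-86. 124.] 0.0 -> [-0.0375, -0.0012, 0.0034] [np.float64(0.0003)]
[-86. 120.] 0.0 -> [-0.0429, -0.0012, 0.0034] [np.float64(0.0003)]
[-86. 116.] 0.0 -> [-0.0482, -0.0012, 0.0034] [np.float64(0.0003)]
[-86. 112.] 0.0 -> [-0.0535, -0.0012, 0.0034] [np.float64(0.0003)]
[-86. 108.] 0.0 -> [-0.0589, -0.0012, 0.0034] [np.float64(0.0003)]
[-86. 104.] 0.0 -> [-0.0642, -0.0012, 0.0034] [np.float64(0.0003)]
[-86. 100.] 0.0 -> [-0.0695, -0.0013, 0.0034] [np.float64(0.0003)]
[-86.  96.] 0.0 -> [-0.0749, -0.0013, 0.0034] [np.float64(0.0003)]
[-86.  92.] 0.0 -> [-0.0802, -0.0013, 0.0034] [np.float64(0.0003)]
```

View pics/w6.png

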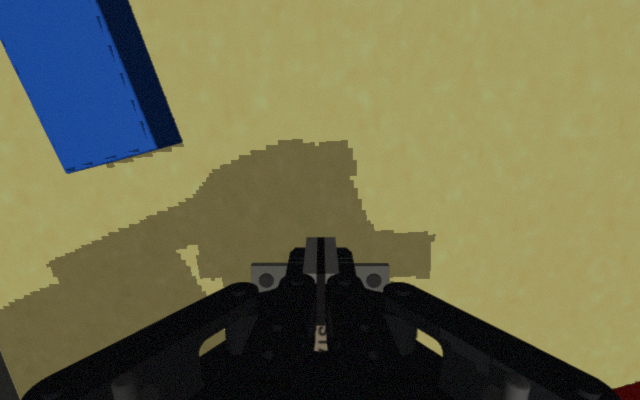

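View pics/side6.png

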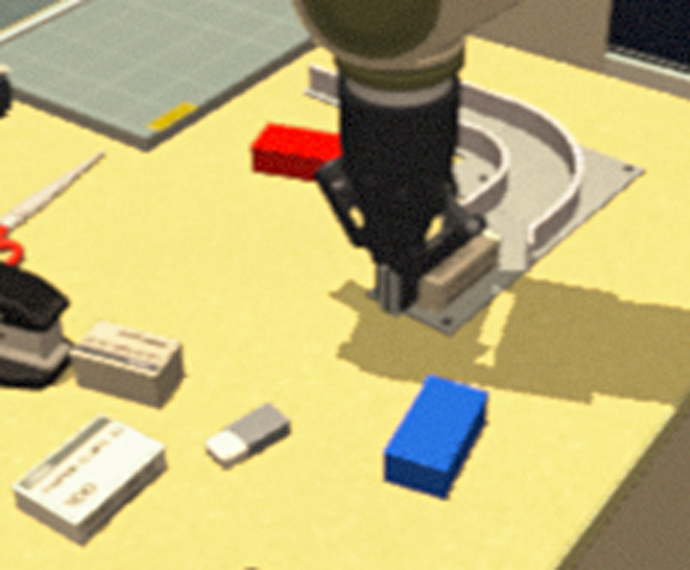

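Emit:
jog_arm --deltas '[-0.005, -0.001, 0.003, 0, 0, 0, 1, -0.011, -0.001, 0.003, 0, 0, 0, 1, -0.016, -0.001, 0.003, 0, 0, 0, 1, -0.021, -0.001, 0.003, 0, 0, 0, 1, -0.027, -0.001, 0.003, 0, 0, 0, 1, -0.032, -0.001, 0.003, 0, 0, 0, 1, -0.037, -0.001, 0.003, 0, 0, 0, 1, -0.043, -0.001, 0.003, 0, 0, 0, 1]'

```text
time_s: 8.57
position: [0.4857, 0.2479, 0.0115]
tool_rot: [[0.065, 0.998, 0.0], [0.998, -0.065, 0.0], [0.0, 0.0, -1.0]]
ft_force: [0.1, 1.3, -0.6]
grip_width: -0.0001
```

```bash
python3 - <<'E'
from h import *
from path import *
s=env.observe(); P=(s["tool_rot"],s["position"]); print(s["position"],s["ft_force"],s["grip_width"])
im=eyes.get_image("side")[:,:,::-1]; cv2.imwrite("pics/side7f.png",im)
a=im[120:310,210:440]
cv2.imwrite("pics/side7.png",cv2.resize(a,(690,570),interpolation=cv2.INTER_CUBIC))
rows([pose(x) for x in np.arange(-.105,-.05,.005)],.0115)
E
```

```text
[0.48574293 0.24793818 0.01147777] [ 0.13711718  1.30648398 -0.55457219] -7.137356098393955e-05
now track [-86.  118.8] psi 0.0 z 0.0114 F track [ 0.  -0.4] t 8.6167
[-86. 116.] 0.0 -> [-0.0037, -0.0, -0.0002] [np.float64(0.0002)]
[-86. 111.] -0.2 -> [-0.0103, 0.0, -0.0001] [np.float64(0.0013)]
[-86. 106.] -0.5 -> [-0.017, 0.0001, -0.0001] [np.float64(0.0028)]
[-86. 101.] -0.7 -> [-0.0237, 0.0002, -0.0001] [np.float64(0.0042)]
[-86.  96.] -1.0 -> [-0.0303, 0.0002, -0.0001] [np.float64(0.0056)]
[-86.  91.] -1.2 -> [-0.037, 0.0003, -0.0001] [np.float64(0.0071)]
[-86.  86.] -1.5 -> [-0.0437, 0.0003, -0.0001] [np.float64(0.0085)]
[-86.  81.] -1.5 -> [-0.0504, 0.0003, -0.0001] [np.float64(0.0084)]
[-86.  76.] -1.2 -> [-0.057, 0.0003, -0.0001] [np.float64(0.0068)]
[-86.  71.] -0.7 -> [-0.0637, 0.0001, -0.0001] [np.float64(0.004)]
[-86.  66.] 0.1 -> [-0.0703, -0.0, -0.0001] [np.float64(-0.0001)]
```

View pics/side7.png

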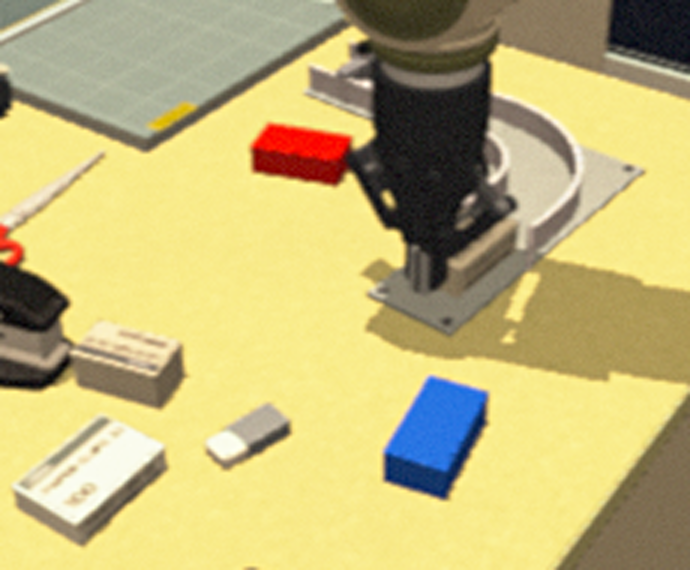

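Emit:
jog_arm --deltas '[-0.005, 0, 0, 0, 0, 0, 1, -0.01, 0, 0, 0, 0, 0, 1, -0.016, 0, 0, 0, 0, 0, 1, -0.022, 0, 0, 0, 0, 0, 1, -0.028, 0, 0, 0, 0, 0, 1, -0.034, 0, 0, 0, 0, 0, 1, -0.04, 0, 0, 0, 0, 0, 1, -0.046, 0, 0, 0, 0, 0, 1, -0.052, 0, 0, 0, 0, 0, 1, -0.058, 0, 0, 0, 0, 0, 1, -0.064, 0, 0, 0, 0, 0, 1, -0.07, 0, 0, 0, 0, 0, 1]'

```text
time_s: 9.62
position: [0.4823, 0.1954, 0.0113]
tool_rot: [[0.065, 0.998, 0.0], [0.998, -0.065, -0.0], [-0.0, 0.0, -1.0]]
ft_force: [-0.1, 1.0, 0.5]
grip_width: -0.0002
```

```bash
python3 - <<'E'
from h import *
from path import *
im=eyes.get_image("side")[:,:,::-1]; cv2.imwrite("pics/side8f.png",im)
a=im[120:310,210:440]
cv2.imwrite("pics/side8.png",cv2.resize(a,(690,570),interpolation=cv2.INTER_CUBIC))
rows([pose(x) for x in np.arange(-.055,.002,.004)],.0115)
E
```

```text
now track [-86.1  66.2] psi 0.0 z 0.0113 F track [ 0.9 -0.8] t 9.6667
[-86.  66.] 0.1 -> [-0.0003, 0.0001, -0.0003] [np.float64(-0.0001)]
[-86.  62.] 0.8 -> [-0.0056, 0.0001, -0.0003] [np.float64(-0.0044)]
[-86.  58.] 1.7 -> [-0.011, 0.0001, -0.0003] [np.float64(-0.0094)]
[-86.  54.] 2.8 -> [-0.0163, 0.0001, -0.0003] [np.float64(-0.0153)]
[-86.  50.] 4.0 -> [-0.0216, 0.0001, -0.0003] [np.float64(-0.0221)]
[-86.  46.] 5.4 -> [-0.0269, 0.0002, -0.0003] [np.float64(-0.0298)]
[-86.  42.] 6.9 -> [-0.0322, 0.0002, -0.0003] [np.float64(-0.0383)]
[-86.  38.] 8.8 -> [-0.0374, -0.0001, -0.0003] [np.float64(-0.0484)]
[-86.  34.] 10.8 -> [-0.0427, -0.0004, -0.0003] [np.float64(-0.0597)]
[-87.  30.] 12.9 -> [-0.0479, -0.0008, -0.0003] [np.float64(-0.0717)]
[-87.  26.] 15.2 -> [-0.0531, -0.0012, -0.0002] [np.float64(-0.0845)]
[-87.  23.] 17.7 -> [-0.0583, -0.0017, -0.0002] [np.float64(-0.0979)]
[-88.  19.] 20.2 -> [-0.0634, -0.0022, -0.0002] [np.float64(-0.112)]
[-88.  15.] 22.8 -> [-0.0686, -0.0028, -0.0002] [np.float64(-0.1266)]
[-89.  11.] 25.5 -> [-0.0737, -0.0033, -0.0002] [np.float64(-0.1416)]
```

View pics/side8.png

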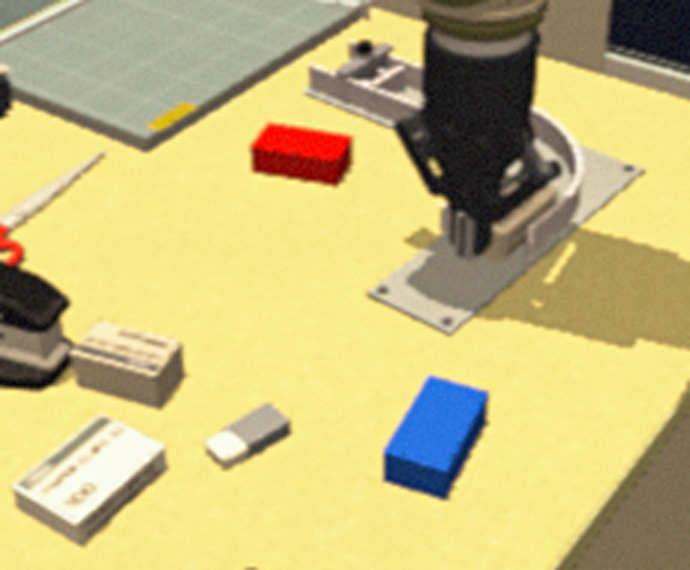

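Emit:
jog_arm --deltas '[-0.005, 0, 0, 0, 0, -0.004, 1, -0.011, 0, 0, 0, 0, -0.009, 1, -0.016, 0, 0, 0, 0, -0.015, 1, -0.022, 0, 0, 0, 0, -0.022, 1, -0.027, 0, 0, 0, 0, -0.03, 1, -0.032, 0, 0, 0, 0, -0.038, 1]'

```text
time_s: 10.17
position: [0.4806, 0.1716, 0.0113]
tool_rot: [[-0.057, 0.998, -0.0], [0.998, 0.057, 0.0], [0.0, -0.0, -1.0]]
ft_force: [-0.5, 1.3, 0.9]
grip_width: 0.0001
```

Emit:
jog_arm --deltas '[-0.005, 0, 0, 0, 0, -0.01, 1, -0.01, 0, 0, 0, 0, -0.021, 1, -0.016, 0, 0, 0, 0, -0.033, 1]'

```text
time_s: 10.42
position: [0.4811, 0.1596, 0.0113]
tool_rot: [[-0.161, 0.987, -0.001], [0.987, 0.161, 0.0], [0.0, -0.0, -1.0]]
ft_force: [-0.7, 0.6, 0.2]
grip_width: 0.0001
```

```bash
python3 - <<'E'
from h import *
from path import *
rows([pose(x) for x in np.arange(-.024,.03,.004)],.0115)
E
```

```text
now track [-84.8  31.1] psi 13.0 z 0.0113 F track [-0.7  0.6] t 10.4167
[-86.  35.] 10.3 -> [0.0058, -0.0007, -0.0003] [np.float64(0.0152)]
[-87.  31.] 12.4 -> [0.0008, -0.0023, -0.0003] [np.float64(0.0033)]
[-87.  27.] 14.7 -> [-0.0042, -0.0038, -0.0003] [np.float64(-0.0092)]
[-87.  24.] 17.0 -> [-0.0091, -0.0054, -0.0003] [np.float64(-0.0225)]
[-88.  20.] 19.5 -> [-0.014, -0.0071, -0.0003] [np.float64(-0.0364)]
[-88.  16.] 22.2 -> [-0.0189, -0.0088, -0.0003] [np.float64(-0.0509)]
[-88.  12.] 24.9 -> [-0.0238, -0.0105, -0.0003] [np.float64(-0.066)]
[-89.   8.] 27.5 -> [-0.0288, -0.0119, -0.0003] [np.float64(-0.0804)]
[-89.   4.] 30.1 -> [-0.0338, -0.0131, -0.0003] [np.float64(-0.0949)]
[-89.   0.] 32.7 -> [-0.0389, -0.0141, -0.0003] [np.float64(-0.1094)]
[-88.  -4.] 35.3 -> [-0.0441, -0.015, -0.0003] [np.float64(-0.1238)]
[-88.  -8.] 37.9 -> [-0.0493, -0.0156, -0.0003] [np.float64(-0.1383)]
[-87. -11.] 40.5 -> [-0.0545, -0.0161, -0.0003] [np.float64(-0.1528)]
[-87. -15.] 43.1 -> [-0.0598, -0.0165, -0.0003] [np.float64(-0.1672)]
```

Emit:
jog_arm --deltas '[-0.004, -0.003, 0, 0, 0, -0.009, 1, -0.009, -0.005, 0, 0, 0, -0.022, 1, -0.014, -0.007, 0, 0, 0, -0.036, 1, -0.019, -0.009, 0, 0, 0, -0.051, 1, -0.024, -0.0105, 0, 0, 0, -0.066, 1, -0.029, -0.012, 0, 0, 0, -0.08, 1]'

```text
time_s: 10.92
position: [0.4749, 0.1369, 0.0111]
tool_rot: [[-0.401, 0.916, -0.002], [0.916, 0.401, 0.0], [0.001, -0.002, -1.0]]
ft_force: [-2.8, 2.6, 1.3]
grip_width: -0.0001
```

```bash
python3 - <<'E'
from h import *
from path import *
im=eyes.get_image("side")[:,:,::-1]
a=im[120:310,210:440]
cv2.imwrite("pics/side9.png",cv2.resize(a,(690,570),interpolation=cv2.INTER_CUBIC))
im=eyes.get_image("top")[:,:,::-1]; cv2.imwrite("pics/top9.png",cv2.resize(im[130:270,280:440],(640,560),interpolation=cv2.INTER_CUBIC))
rows([pose(x) for x in np.arange(.004,.06,.004)],.0115)
E
```

```text
now track [-88.8   7.6] psi 27.3 z 0.0112 F track [0.3 0.1] t 11.0167
[-89.   8.] 27.5 -> [0.0003, 0.0005, -0.0004] [np.float64(-0.0011)]
[-89.   4.] 30.1 -> [-0.0043, -0.0019, -0.0004] [np.float64(-0.0155)]
[-89.   0.] 32.7 -> [-0.009, -0.0042, -0.0004] [np.float64(-0.03)]
[-88.  -4.] 35.3 -> [-0.0137, -0.0063, -0.0004] [np.float64(-0.0445)]
[-88.  -8.] 37.9 -> [-0.0186, -0.0082, -0.0004] [np.float64(-0.0589)]
[-87. -11.] 40.5 -> [-0.0236, -0.01, -0.0004] [np.float64(-0.0734)]
[-87. -15.] 43.1 -> [-0.0286, -0.0116, -0.0004] [np.float64(-0.0879)]
[-86. -19.] 45.7 -> [-0.0337, -0.013, -0.0004] [np.float64(-0.1023)]
[-85. -23.] 48.3 -> [-0.039, -0.0143, -0.0004] [np.float64(-0.1168)]
[-84. -27.] 50.9 -> [-0.0442, -0.0154, -0.0004] [np.float64(-0.1313)]
[-83. -31.] 53.5 -> [-0.0496, -0.0163, -0.0004] [np.float64(-0.1457)]
[-81. -35.] 56.1 -> [-0.0551, -0.017, -0.0004] [np.float64(-0.1602)]
[-80. -39.] 58.7 -> [-0.0606, -0.0175, -0.0004] [np.float64(-0.1747)]
[-78. -43.] 61.3 -> [-0.0662, -0.0179, -0.0004] [np.float64(-0.1891)]
```

View pics/side9.png

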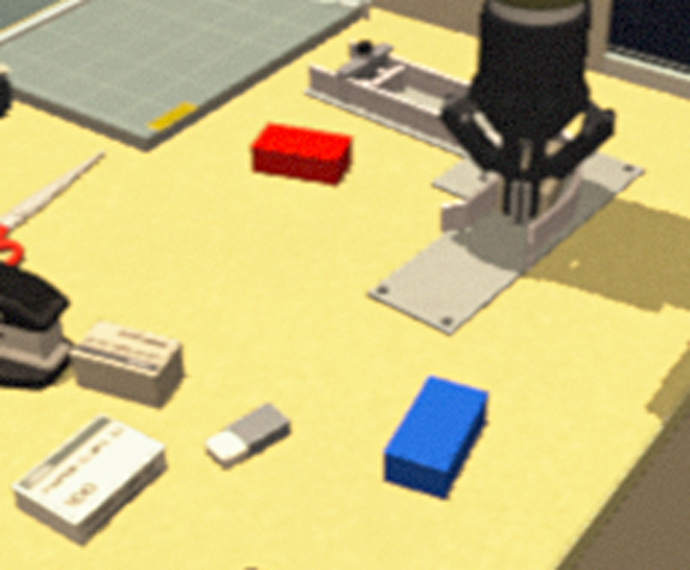

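View pics/top9.png

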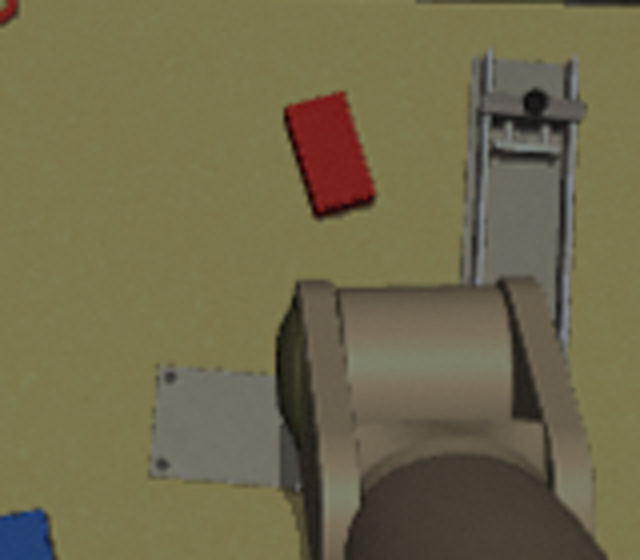

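Emit:
jog_arm --deltas '[-0.004, -0.002, 0, 0, 0, -0.015, 1, -0.009, -0.004, 0, 0, 0, -0.03, 1, -0.014, -0.006, 0, 0, 0, -0.045, 1, -0.019, -0.008, 0, 0, 0, -0.059, 1, -0.024, -0.01, 0, 0, 0, -0.073, 1, -0.029, -0.012, 0, 0, 0, -0.088, 1]'

```text
time_s: 11.52
position: [0.4757, 0.1135, 0.0112]
tool_rot: [[-0.635, 0.773, -0.002], [0.773, 0.635, 0.0], [0.001, -0.001, -1.0]]
ft_force: [-0.8, 0.7, -0.5]
grip_width: 0.0001
```

```bash
python3 - <<'E'
from h import *
from path import *
rows([pose(x) for x in np.arange(.028,.09,.004)],.0115)
E
```

```text
now track [-87.2 -15.4] psi 43.2 z 0.0112 F track [-0.9  0.7] t 11.5167
[-87. -15.] 43.1 -> [-0.0005, 0.0004, -0.0005] [np.float64(0.0003)]
[-86. -19.] 45.7 -> [-0.005, -0.0024, -0.0005] [np.float64(-0.0142)]
[-85. -23.] 48.3 -> [-0.0097, -0.005, -0.0005] [np.float64(-0.0286)]
[-84. -27.] 50.9 -> [-0.0145, -0.0075, -0.0005] [np.float64(-0.0431)]
[-83. -31.] 53.5 -> [-0.0194, -0.0099, -0.0005] [np.float64(-0.0576)]
[-81. -35.] 56.1 -> [-0.0244, -0.0121, -0.0005] [np.float64(-0.072)]
[-80. -39.] 58.7 -> [-0.0296, -0.0141, -0.0005] [np.float64(-0.0865)]
[-78. -43.] 61.3 -> [-0.0349, -0.0159, -0.0005] [np.float64(-0.101)]
[-76. -46.] 63.9 -> [-0.0403, -0.0175, -0.0005] [np.float64(-0.1154)]
[-74. -50.] 66.6 -> [-0.0458, -0.019, -0.0005] [np.float64(-0.1305)]
[-72. -54.] 69.3 -> [-0.0514, -0.0202, -0.0005] [np.float64(-0.1453)]
[-69. -57.] 71.8 -> [-0.0571, -0.0211, -0.0005] [np.float64(-0.1593)]
[-67. -61.] 74.2 -> [-0.0628, -0.0217, -0.0005] [np.float64(-0.1724)]
[-64. -64.] 76.4 -> [-0.0686, -0.0221, -0.0005] [np.float64(-0.1848)]
[-61. -67.] 78.5 -> [-0.0743, -0.0221, -0.0005] [np.float64(-0.1964)]
[-58. -70.] 80.5 -> [-0.08, -0.0218, -0.0005] [np.float64(-0.2073)]
```

Forces are low, so I'll continue.

Emit:
jog_arm --deltas '[-0.005, -0.002, 0, 0, 0, -0.014, 1, -0.0097, -0.005, 0, 0, 0, -0.029, 1, -0.0145, -0.0075, 0, 0, 0, -0.043, 1, -0.0195, -0.01, 0, 0, 0, -0.058, 1, -0.0245, -0.012, 0, 0, 0, -0.072, 1, -0.0295, -0.014, 0, 0, 0, -0.087, 1]'

```text
time_s: 12.02
position: [0.4816, 0.0896, 0.0111]
tool_rot: [[-0.82, 0.573, -0.002], [0.573, 0.82, -0.0], [0.001, -0.001, -1.0]]
ft_force: [-0.9, 0.7, -0.0]
grip_width: -0.0
```

```bash
python3 - <<'E'
from h import *
from path import *
im=eyes.get_image("side")[:,:,::-1]
a=im[120:310,210:440]
cv2.imwrite("pics/side10.png",cv2.resize(a,(690,570),interpolation=cv2.INTER_CUBIC))
rows([pose(x) for x in np.arange(.052,.116,.004)],.0115)
E
```

```text
now track [-79.  -39.3] psi 59.0 z 0.0112 F track [-0.9 -0.2] t 12.0667
[-80. -39.] 58.7 -> [0.0011, 0.0001, -0.0004] [np.float64(0.0013)]
[-78. -43.] 61.3 -> [-0.0035, -0.0031, -0.0004] [np.float64(-0.0132)]
[-76. -46.] 63.9 -> [-0.0082, -0.0061, -0.0004] [np.float64(-0.0277)]
[-74. -50.] 66.6 -> [-0.0131, -0.009, -0.0004] [np.float64(-0.0427)]
[-72. -54.] 69.3 -> [-0.0182, -0.0117, -0.0004] [np.float64(-0.0575)]
[-69. -57.] 71.8 -> [-0.0234, -0.0142, -0.0004] [np.float64(-0.0715)]
[-67. -61.] 74.2 -> [-0.0287, -0.0163, -0.0004] [np.float64(-0.0846)]
[-64. -64.] 76.4 -> [-0.0342, -0.0182, -0.0004] [np.float64(-0.097)]
[-61. -67.] 78.5 -> [-0.0397, -0.0197, -0.0004] [np.float64(-0.1086)]
[-58. -70.] 80.5 -> [-0.0453, -0.021, -0.0004] [np.float64(-0.1195)]
[-55. -73.] 82.3 -> [-0.0509, -0.022, -0.0004] [np.float64(-0.1297)]
[-51. -76.] 83.8 -> [-0.0565, -0.0225, -0.0004] [np.float64(-0.1383)]
[-48. -78.] 85.2 -> [-0.0621, -0.0227, -0.0004] [np.float64(-0.1459)]
[-44. -80.] 86.5 -> [-0.0677, -0.0226, -0.0004] [np.float64(-0.1528)]
[-41. -82.] 87.6 -> [-0.0732, -0.0222, -0.0004] [np.float64(-0.159)]
[-37. -84.] 88.5 -> [-0.0786, -0.0215, -0.0004] [np.float64(-0.1644)]
```

View pics/side10.png

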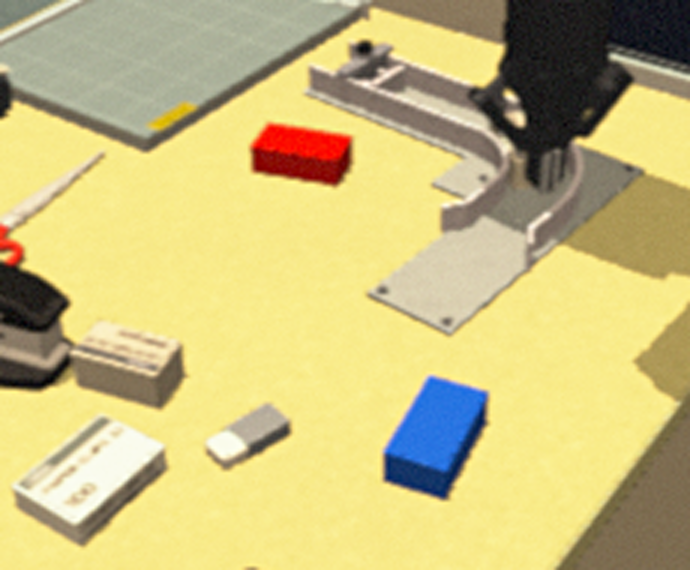

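Emit:
jog_arm --deltas '[-0.0035, -0.003, 0, 0, 0, -0.013, 1, -0.008, -0.006, 0, 0, 0, -0.028, 1, -0.013, -0.009, 0, 0, 0, -0.043, 1, -0.018, -0.0115, 0, 0, 0, -0.057, 1, -0.0235, -0.014, 0, 0, 0, -0.071, 1, -0.0285, -0.016, 0, 0, 0, -0.085, 1]'

```text
time_s: 12.57
position: [0.493, 0.0675, 0.0113]
tool_rot: [[-0.941, 0.337, 0.0], [0.337, 0.941, -0.0], [-0.0, -0.0, -1.0]]
ft_force: [-0.6, -0.1, -0.1]
grip_width: -0.0002
```

```bash
python3 - <<'E'
from h import *
from path import *
rows([pose(x) for x in np.arange(.076,.144,.004)],.0115)
E
```

```text
now track [-66.9 -60.1] psi 74.1 z 0.0113 F track [-0.6 -0.2] t 12.5667
[-67. -61.] 74.2 -> [-0.0003, -0.001, -0.0003] [np.float64(-0.0007)]
[-64. -64.] 76.4 -> [-0.0051, -0.0042, -0.0003] [np.float64(-0.0131)]
[-61. -67.] 78.5 -> [-0.01, -0.0072, -0.0003] [np.float64(-0.0248)]
[-58. -70.] 80.5 -> [-0.0151, -0.0099, -0.0003] [np.float64(-0.0356)]
[-55. -73.] 82.3 -> [-0.0203, -0.0122, -0.0003] [np.float64(-0.0458)]
[-51. -76.] 83.8 -> [-0.0256, -0.0142, -0.0003] [np.float64(-0.0544)]
[-48. -78.] 85.2 -> [-0.0309, -0.0159, -0.0003] [np.float64(-0.062)]
[-44. -80.] 86.5 -> [-0.0363, -0.0173, -0.0003] [np.float64(-0.0689)]
[-41. -82.] 87.6 -> [-0.0417, -0.0183, -0.0003] [np.float64(-0.0751)]
[-37. -84.] 88.5 -> [-0.0472, -0.0191, -0.0003] [np.float64(-0.0805)]
[-33. -85.] 89.4 -> [-0.0526, -0.0195, -0.0003] [np.float64(-0.0852)]
[-29. -86.] 90.1 -> [-0.058, -0.0196, -0.0003] [np.float64(-0.0891)]
[-25. -87.] 90.7 -> [-0.0634, -0.0192, -0.0003] [np.float64(-0.0923)]
[-21. -88.] 91.1 -> [-0.0687, -0.0186, -0.0003] [np.float64(-0.0947)]
[-17. -88.] 91.4 -> [-0.074, -0.0177, -0.0003] [np.float64(-0.0963)]
[-13. -88.] 91.5 -> [-0.0792, -0.0165, -0.0003] [np.float64(-0.0971)]
[ -9. -88.] 91.5 -> [-0.0843, -0.0149, -0.0003] [np.float64(-0.0967)]
```

Emit:
jog_arm --deltas '[-0.005, -0.004, 0, 0, 0, -0.013, 1, -0.01, -0.007, 0, 0, 0, -0.025, 1, -0.015, -0.01, 0, 0, 0, -0.036, 1, -0.02, -0.012, 0, 0, 0, -0.046, 1, -0.0255, -0.014, 0, 0, 0, -0.054, 1, -0.031, -0.016, 0, 0, 0, -0.062, 1, -0.036, -0.017, 0, 0, 0, -0.069, 1, -0.041, -0.018, 0, 0, 0, -0.075, 1]'

```text
time_s: 13.23
position: [0.5175, 0.0445, 0.0114]
tool_rot: [[-0.994, 0.108, -0.0], [0.108, 0.994, -0.0], [-0.0, -0.0, -1.0]]
ft_force: [-0.2, 0.3, 0.3]
grip_width: 0.0003
```

```bash
python3 - <<'E'
from h import *
from path import *
im=eyes.get_image("side")[:,:,::-1]
a=im[120:310,210:440]
cv2.imwrite("pics/side11.png",cv2.resize(a,(690,570),interpolation=cv2.INTER_CUBIC))
im=eyes.get_image("top")[:,:,::-1]; cv2.imwrite("pics/top11.png",cv2.resize(im[130:270,280:440],(640,560),interpolation=cv2.INTER_CUBIC))
rows([pose(x) for x in np.arange(.108,.19,.004)],.0115)
E
```

```text
now track [-40.6 -81.6] psi 87.5 z 0.0114 F track [ 0.4 -0.9] t 13.3333
[-41. -82.] 87.6 -> [0.0, -0.0004, -0.0002] [np.float64(-0.0003)]
[-37. -84.] 88.5 -> [-0.0051, -0.0024, -0.0002] [np.float64(-0.0058)]
[-33. -85.] 89.4 -> [-0.0103, -0.004, -0.0002] [np.float64(-0.0104)]
[-29. -86.] 90.1 -> [-0.0155, -0.0054, -0.0002] [np.float64(-0.0144)]
[-25. -87.] 90.7 -> [-0.0208, -0.0063, -0.0001] [np.float64(-0.0175)]
[-21. -88.] 91.1 -> [-0.0261, -0.0069, -0.0001] [np.float64(-0.0199)]
[-17. -88.] 91.4 -> [-0.0315, -0.0072, -0.0001] [np.float64(-0.0215)]
[-13. -88.] 91.5 -> [-0.0368, -0.0073, -0.0001] [np.float64(-0.0223)]
[ -9. -88.] 91.5 -> [-0.0421, -0.0069, -0.0001] [np.float64(-0.0219)]
[ -5. -88.] 91.3 -> [-0.0474, -0.0063, -0.0001] [np.float64(-0.0208)]
[ -1. -88.] 91.0 -> [-0.0528, -0.0056, -0.0001] [np.float64(-0.0197)]
[  3. -87.] 90.8 -> [-0.0581, -0.005, -0.0001] [np.float64(-0.0185)]
[  7. -87.] 90.6 -> [-0.0634, -0.0044, -0.0001] [np.float64(-0.0174)]
[ 11. -87.] 90.4 -> [-0.0687, -0.0037, -0.0001] [np.float64(-0.0162)]
[ 15. -86.] 90.2 -> [-0.074, -0.0031, -0.0001] [np.float64(-0.0151)]
[ 19. -86.] 90.0 -> [-0.0793, -0.0024, -0.0001] [np.float64(-0.0139)]
[ 23. -86.] 90.0 -> [-0.0846, -0.0022, -0.0001] [np.float64(-0.0139)]
[ 27. -86.] 90.0 -> [-0.09, -0.002, -0.0001] [np.float64(-0.0139)]
[ 31. -86.] 90.0 -> [-0.0953, -0.0017, -0.0001] [np.float64(-0.0139)]
[ 35. -86.] 90.0 -> [-0.1006, -0.0015, -0.0001] [np.float64(-0.0139)]
[ 39. -86.] 90.0 -> [-0.1059, -0.0013, -0.0001] [np.float64(-0.0139)]
```

View pics/side11.png

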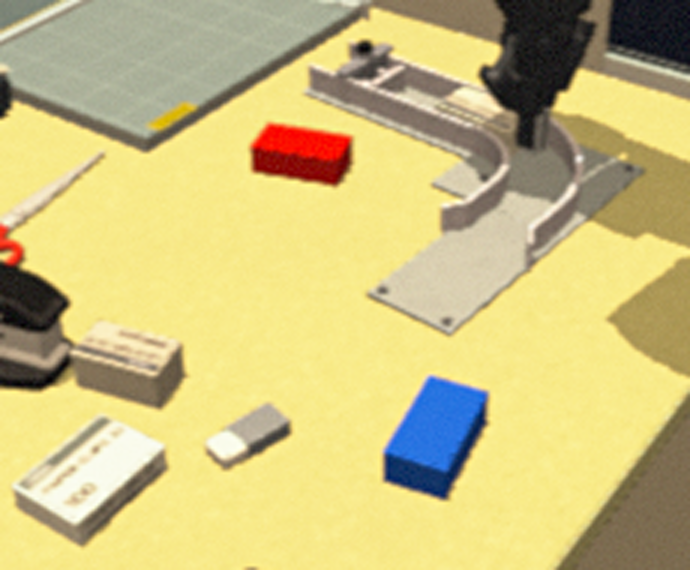

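View pics/top11.png

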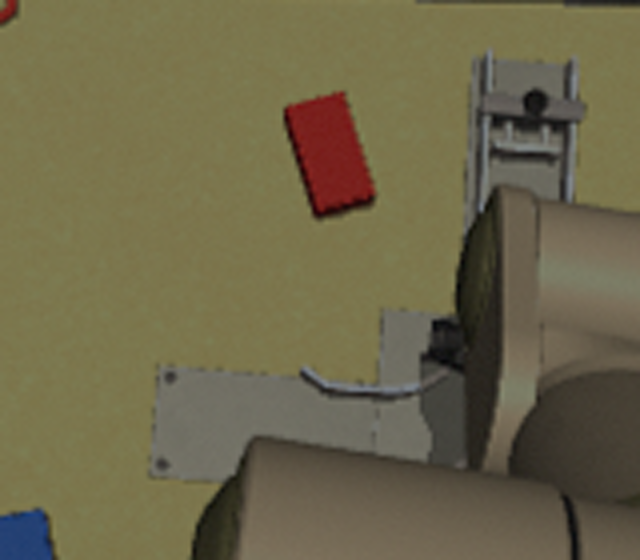

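The box is through the bend, with its cream top showing at (475,95) in the side crop. I'll go on to just short of the earliest possible stop position.

Emit:
jog_arm --deltas '[-0.005, -0.0022, 0, 0, 0, -0.006, 1, -0.01, -0.004, 0, 0, 0, -0.01, 1, -0.0155, -0.005, 0, 0, 0, -0.014, 1, -0.021, -0.006, 0, 0, 0, -0.016, 1, -0.026, -0.0063, 0, 0, 0, -0.016, 1, -0.0315, -0.0063, 0, 0, 0, -0.016, 1, -0.037, -0.006, 0, 0, 0, -0.016, 1, -0.042, -0.0055, 0, 0, 0, -0.016, 1, -0.0475, -0.005, 0, 0, 0, -0.014, 1, -0.053, -0.0045, 0, 0, 0, -0.014, 1, -0.056, -0.0042, 0, 0, 0, -0.014, 1]'

```text
time_s: 14.25
position: [0.5593, 0.0369, 0.0114]
tool_rot: [[-0.998, 0.065, 0.0], [0.065, 0.998, -0.0], [-0.0, -0.0, -1.0]]
ft_force: [-1.6, -0.7, -0.2]
grip_width: 0.0
```

```bash
python3 - <<'E'
from h import *
from path import *
im=eyes.get_image("side")[:,:,::-1]; cv2.imwrite("pics/side12f.png",im)
cv2.imwrite("pics/side12.png",cv2.resize(im[125:185,290:430],(798,342),interpolation=cv2.INTER_CUBIC))
im=eyes.get_image("top")[:,:,::-1]; cv2.imwrite("pics/top12f.png",im); cv2.imwrite("pics/top12.png",cv2.resize(im[130:270,280:440],(640,560),interpolation=cv2.INTER_CUBIC))
rows([((x,-.086),np.pi/2) for x in (.005,.01,.015,.02,.025)],.0115)
E
```

```text
now track [  1.1 -86.4] psi 90.1 z 0.0114 F track [ 0.  -1.2] t 14.35
[  5. -86.] 90.0 -> [-0.0052, 0.0005, -0.0002] [np.float64(0.0003)]
[ 10. -86.] 90.0 -> [-0.0118, 0.0005, -0.0002] [np.float64(0.0003)]
[ 15. -86.] 90.0 -> [-0.0185, 0.0005, -0.0002] [np.float64(0.0003)]
[ 20. -86.] 90.0 -> [-0.0252, 0.0005, -0.0002] [np.float64(0.0003)]
[ 25. -86.] 90.0 -> [-0.0318, 0.0004, -0.0002] [np.float64(0.0003)]
```

View pics/side12.png

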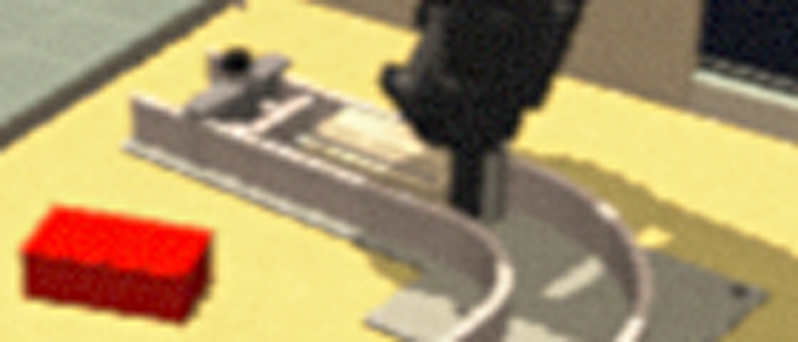

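View pics/top12.png

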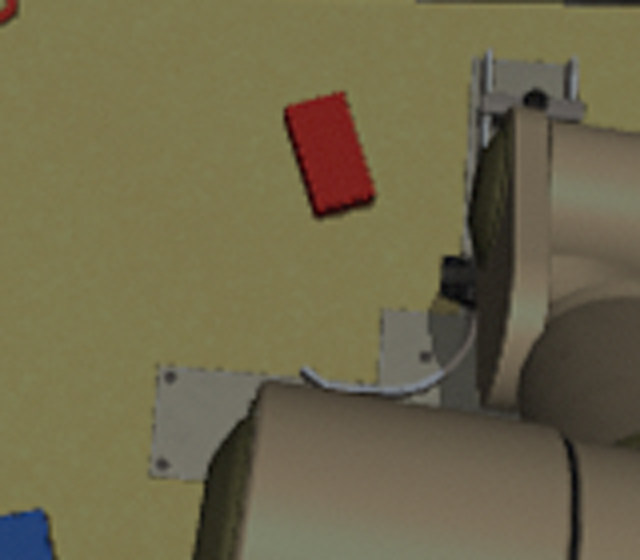

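Emit:
jog_arm --deltas '[-0.003, 0, 0, 0, 0, 0, 1, -0.006, 0, 0, 0, 0, 0, 1, -0.009, 0, 0, 0, 0, 0, 1, -0.012, 0, 0, 0, 0, 0, 1, -0.015, 0, 0, 0, 0, 0, 1]'

```text
time_s: 14.77
position: [0.5701, 0.0361, 0.0113]
tool_rot: [[-0.998, 0.065, -0.0], [0.065, 0.998, 0.0], [0.0, 0.0, -1.0]]
ft_force: [-1.1, 0.2, 0.5]
grip_width: 0.0002
```

Emit:
jog_arm --deltas '[-0.002, 0, 0, 0, 0, 0, 1, -0.004, 0, 0, 0, 0, 0, 1]'

```text
time_s: 14.93
position: [0.573, 0.0359, 0.0113]
tool_rot: [[-0.998, 0.065, -0.0], [0.065, 0.998, 0.0], [0.0, 0.0, -1.0]]
ft_force: [-0.5, 0.0, 0.2]
grip_width: 0.0001
```

Emit:
jog_arm --deltas '[-0.0015, 0, 0, 0, 0, 0, 1, -0.003, 0, 0, 0, 0, 0, 1]'

```text
time_s: 15.1
position: [0.5752, 0.0358, 0.0114]
tool_rot: [[-0.998, 0.064, -0.0], [0.064, 0.998, 0.0], [0.0, 0.0, -1.0]]
ft_force: [-1.0, 0.4, 0.2]
grip_width: -0.0002
```

Emit:
jog_arm --deltas '[-0.0015, 0, 0, 0, 0, 0, 1, -0.003, 0, 0, 0, 0, 0, 1]'

```text
time_s: 15.27
position: [0.5775, 0.0357, 0.0114]
tool_rot: [[-0.998, 0.064, 0.0], [0.064, 0.998, 0.0], [-0.0, 0.0, -1.0]]
ft_force: [-1.5, 0.1, 0.7]
grip_width: 0.0004
```

Emit:
jog_arm --deltas '[-0.001, 0, 0, 0, 0, 0, 1, -0.002, 0, 0, 0, 0, 0, 1]'

```text
time_s: 15.43
position: [0.5789, 0.0356, 0.0113]
tool_rot: [[-0.998, 0.065, -0.0], [0.065, 0.998, 0.0], [0.0, 0.0, -1.0]]
ft_force: [-0.1, 0.5, 0.1]
grip_width: -0.0002
```

Emit:
jog_arm --deltas '[-0.001, 0, 0, 0, 0, 0, 1, -0.002, 0, 0, 0, 0, 0, 1]'

```text
time_s: 15.6
position: [0.5803, 0.0355, 0.0113]
tool_rot: [[-0.998, 0.064, -0.0], [0.064, 0.998, 0.0], [0.0, 0.0, -1.0]]
ft_force: [-4.8, 0.4, 1.8]
grip_width: 0.0001
```

```bash
python3 - <<'E'
from h import *
from path import *
im=eyes.get_image("side")[:,:,::-1]; cv2.imwrite("pics/side13f.png",im)
cv2.imwrite("pics/side13.png",cv2.resize(im[125:165,305:385],(800,400),interpolation=cv2.INTER_CUBIC))
a=cv2.imread("pics/side0.png");cv2.imwrite("pics/side0s.png",cv2.resize(a[125:165,305:385],(800,400),interpolation=cv2.INTER_CUBIC))
rows([],.0115)
E
```

```text
now track [ 22.3 -86.3] psi 90.1 z 0.0113 F track [-1.6 -0.1] t 15.65
```

View pics/side13.png

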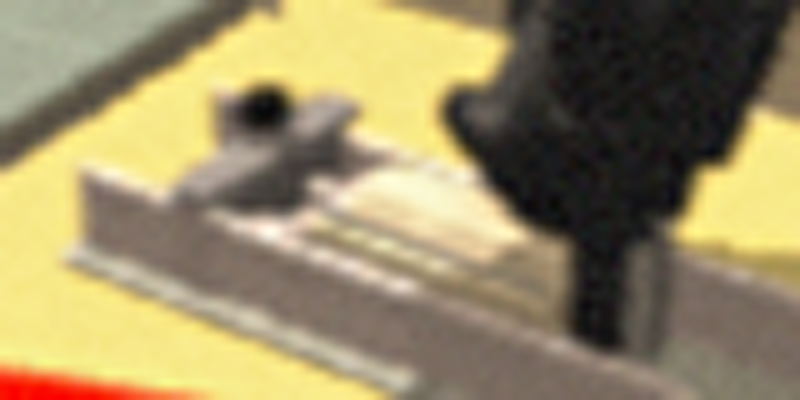

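View pics/side0s.png

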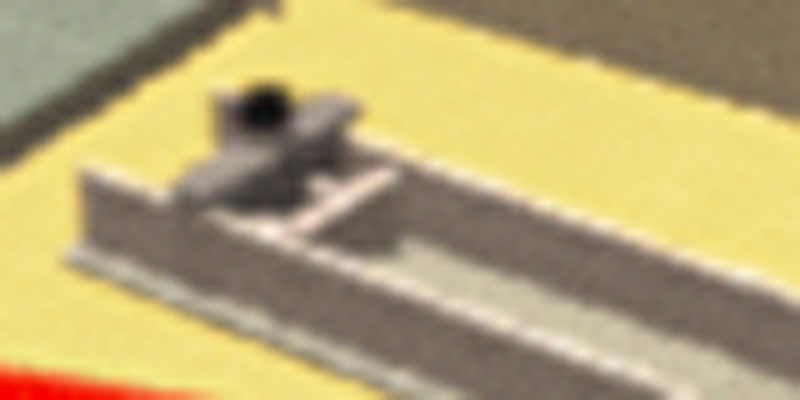

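Emit:
jog_arm --deltas '[-0.001, 0, 0, 0, 0, 0, 1, -0.002, 0, 0, 0, 0, 0, 1]'

```text
time_s: 15.82
position: [0.5809, 0.0355, 0.0113]
tool_rot: [[-0.998, 0.064, -0.002], [0.064, 0.998, 0.0], [0.002, 0.0, -1.0]]
ft_force: [-6.0, 0.9, 4.0]
grip_width: 0.0001
```

Emit:
jog_arm --deltas '[-0.001, 0, 0, 0, 0, 0, 1, -0.002, 0, 0, 0, 0, 0, 1]'

```text
time_s: 15.98
position: [0.5824, 0.0354, 0.0113]
tool_rot: [[-0.998, 0.064, -0.002], [0.064, 0.998, 0.0], [0.002, 0.0, -1.0]]
ft_force: [-4.9, 0.8, 4.5]
grip_width: 0.0001
```

```bash
python3 - <<'E'
from h import *
from path import *
im=eyes.get_image("side")[:,:,::-1]; cv2.imwrite("pics/side14f.png",im)
cv2.imwrite("pics/side14.png",cv2.resize(im[125:165,305:385],(800,400),interpolation=cv2.INTER_CUBIC))
rows([],.0115)
E
```

```text
now track [ 24.5 -86.3] psi 90.1 z 0.0113 F track [-5.6 -0.8] t 16.0333
```

View pics/side14.png

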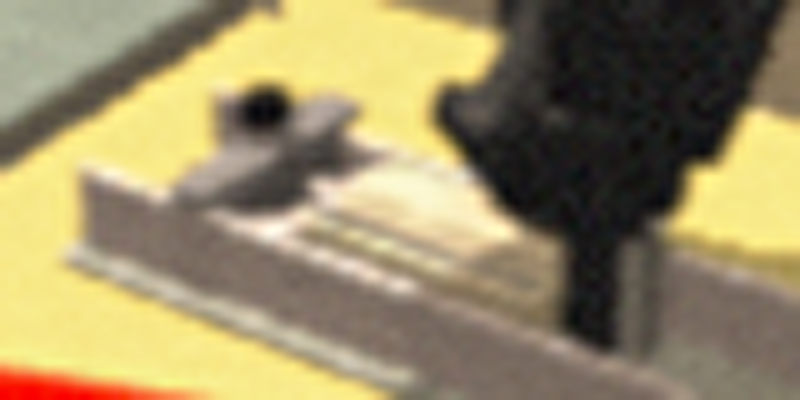

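Emit:
jog_arm --deltas '[-0.001, 0, 0, 0, 0, 0, 1, -0.002, 0, 0, 0, 0, 0, 1]'

```text
time_s: 16.2
position: [0.5837, 0.0354, 0.0113]
tool_rot: [[-0.998, 0.064, -0.003], [0.064, 0.998, 0.0], [0.003, 0.0, -1.0]]
ft_force: [-5.8, 0.4, 4.2]
grip_width: 0.0001
```

Emit:
jog_arm --deltas '[-0.001, 0, 0, 0, 0, 0, 1, -0.002, 0, 0, 0, 0, 0, 1]'

```text
time_s: 16.37
position: [0.5852, 0.0353, 0.0113]
tool_rot: [[-0.998, 0.064, -0.003], [0.064, 0.998, 0.0], [0.003, 0.0, -1.0]]
ft_force: [-7.0, -0.2, 4.0]
grip_width: 0.0
```

```bash
python3 - <<'E'
from h import *
from path import *
im=eyes.get_image("side")[:,:,::-1]; cv2.imwrite("pics/side15f.png",im)
cv2.imwrite("pics/side15.png",cv2.resize(im[125:165,305:385],(800,400),interpolation=cv2.INTER_CUBIC))
rows([],.0115)
E
```

```text
now track [ 27.3 -86.2] psi 90.1 z 0.0113 F track [-6.  -0.7] t 16.4167
```

View pics/side15.png

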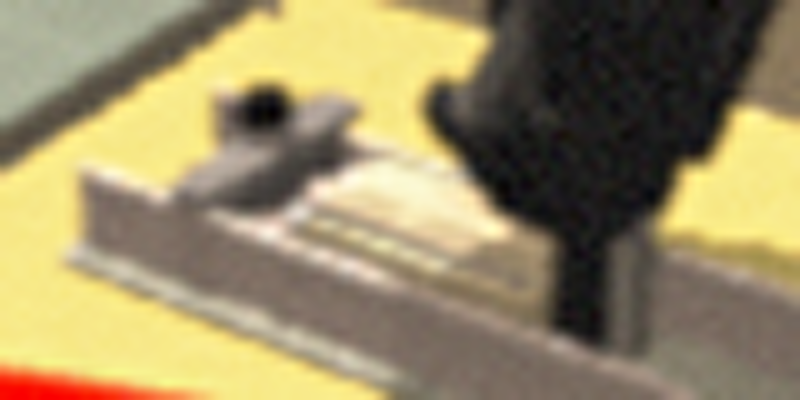

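Emit:
jog_arm --deltas '[-0.0007, 0, 0, 0, 0, 0, 1, -0.0014, 0, 0, 0, 0, 0, 1, -0.0014, 0, 0, 0, 0, 0, 1]'

```text
time_s: 16.67
position: [0.5863, 0.0352, 0.0113]
tool_rot: [[-0.998, 0.064, -0.003], [0.064, 0.998, 0.0], [0.003, 0.0, -1.0]]
ft_force: [-5.7, 0.0, 4.2]
grip_width: -0.0001
```

Emit:
jog_arm --deltas '[0.006, 0, 0, 0, 0, 0, 1, 0.015, 0, 0, 0, 0, 0, 1, 0.025, 0, -0.01, 0, 0, 0, 1, 0.03, 0, -0.05, 0, 0, 0, 1, 0.03, 0, -0.1, 0, 0, 0, 1, 0.03, 0, -0.15, 0, 0, 0, 1, 0.03, 0, -0.18, 0, 0, 0, 1, 0.03, 0, -0.18, 0, 0, 0, 1]'

```text
time_s: 17.33
position: [0.5666, 0.0363, 0.1522]
tool_rot: [[-0.998, 0.064, 0.01], [0.064, 0.998, -0.001], [-0.01, -0.001, -1.0]]
ft_force: [1.5, 0.0, 0.5]
grip_width: -0.0001
```

```bash
python3 - <<'E'
from h import *
from path import *
import pickle
s=env.observe();pickle.dump((s["tool_rot"],s["position"]),open("w16.pkl","wb"))
im=eyes.get_image("wrist")[:,:,::-1]; cv2.imwrite("pics/w16.png",im)
im=eyes.get_image("side")[:,:,::-1]; cv2.imwrite("pics/side16f.png",im)
cv2.imwrite("pics/side16.png",cv2.resize(im[125:165,305:385],(800,400),interpolation=cv2.INTER_CUBIC))
rows([],.0115)
E
```

```text
now track [  6.7 -86.3] psi 90.1 z 0.1473 F track [-0.7 -0.2] t 17.4333
```

View pics/w16.png

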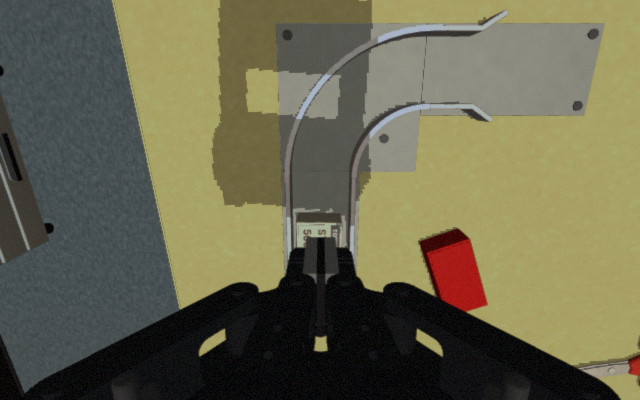

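View pics/side16.png

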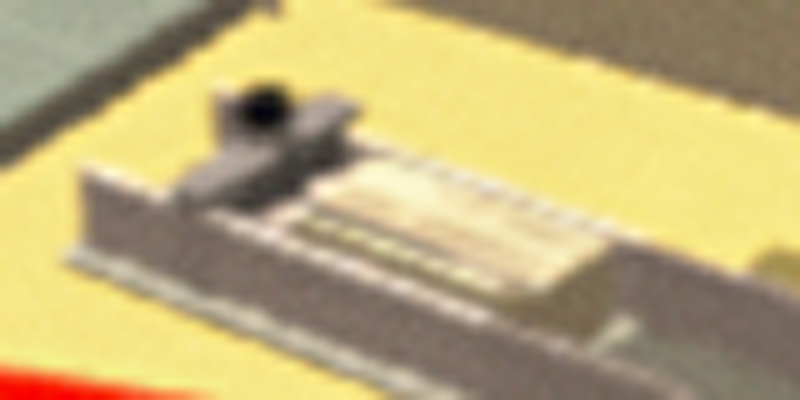

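Emit:
jog_arm --deltas '[0.09, 0.395, -0.07, 0, 0, 0, 1, 0.09, 0.395, -0.07, 0, 0, 0, 1, 0.09, 0.395, -0.07, 0, 0, 0, 1, 0.09, 0.395, -0.07, 0, 0, 0, 1, 0.09, 0.395, -0.07, 0, 0, 0, 1, 0.09, 0.395, -0.07, 0, 0, 0, 1, 0.09, 0.395, -0.07, 0, 0, 0, 1, 0.09, 0.395, -0.07, 0, 0, 0, 1, 0.09, 0.395, -0.07, 0, 0, 0, 1, 0.09, 0.395, -0.07, 0, 0, 0, 1]'

```text
time_s: 18.27
position: [0.5159, 0.3367, 0.1973]
tool_rot: [[-0.998, 0.063, -0.002], [0.063, 0.998, -0.001], [0.002, -0.001, -1.0]]
ft_force: [0.8, -0.5, 0.2]
grip_width: 0.0
```

```bash
python3 - <<'E'
from h import *
ims=[eyes.get_image("top")[:,:,::-1].astype(float) for _ in range(4)]
im=np.mean(ims,0).astype(np.uint8); cv2.imwrite("pics/top17f.png",im)
a=cv2.imread("pics/top0.png")
c=lambda i:cv2.resize(cv2.convertScaleAbs(i[140:210,385:435],alpha=1.6),(400,560),interpolation=cv2.INTER_CUBIC)
cv2.imwrite("pics/top17.png",np.hstack([c(a),c(im)]))
im=eyes.get_image("side")[:,:,::-1]; cv2.imwrite("pics/side17f.png",im)
E
```

```text
(no output)
```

View pics/top17.png

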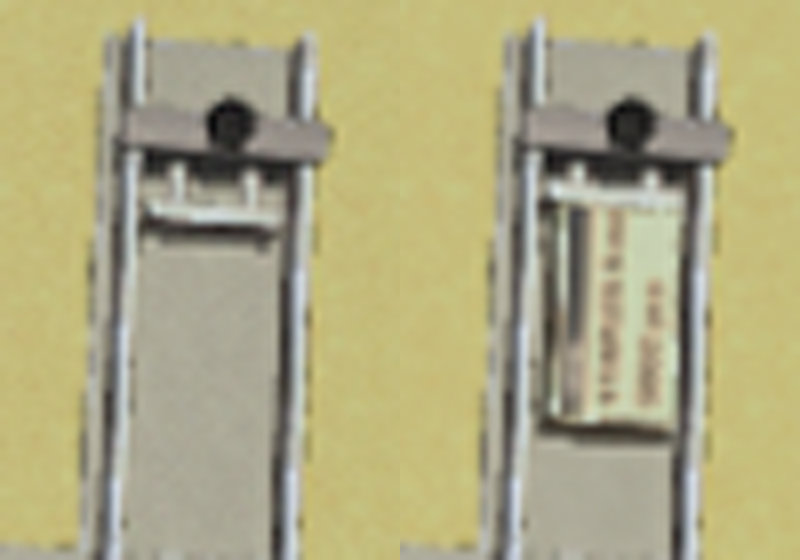

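The plate visibly moved in: its bright bar went from row ~213 to ~190 in the 8x crop, and the box lies straight against it. Next I'll measure the shift with a subpixel profile.

```bash
python3 - <<'E'
from h import *
a=cv2.imread("pics/top0.png"); b=cv2.imread("pics/top17f.png"); a5=cv2.imread("pics/top5.png")
for nm,c0,c1 in (("posts region",404,418),("left",404,407),("right",414,418)):
  for n,i in (("0",a),("5",a5),("17",b)):
    g=i.sum(2).astype(float)[155:176,c0:c1].mean(1); print(nm,n,np.round(g).astype(int).tolist())
X=ray("top",(411,167),.025);Y=ray("top",(411,168),.025); print("mm/px",np.linalg.norm(X-Y)*1e3)
# ECC registration of the plate-only strip left part
from path import Rt,O
# box rear edge from top
for uv in [(380+0,0)]: pass
f=lambda p:(p[0]/8+385-.44,p[1]/8+140-.44)
q=[ray("top",f(p),.031)[:2] for p in [(555-400,200),(685-400,210),(545-400,422),(672-400,430)]]
for p in q: print("box corner track mm",np.round(1e3*(Rt.T@(p-O)),1))
E
```

```text
posts region 0 [177, 191, 207, 186, 103, 102, 155, 219, 281, 304, 322, 370, 299, 110, 140, 228, 309, 308, 306, 306, 306]
posts region 5 [184, 196, 211, 189, 104, 102, 156, 224, 286, 311, 326, 375, 305, 113, 142, 231, 314, 314, 311, 312, 312]
posts region 17 [181, 194, 208, 187, 102, 102, 155, 225, 320, 375, 312, 278, 294, 297, 302, 306, 310, 298, 300, 311, 293]
left 0 [271, 284, 274, 172, 75, 117, 178, 247, 301, 305, 350, 355, 179, 115, 170, 256, 311, 306, 306, 307, 309]
left 5 [276, 292, 282, 177, 75, 116, 179, 252, 305, 312, 355, 361, 185, 121, 172, 259, 318, 311, 309, 312, 316]
left 17 [274, 288, 278, 175, 73, 114, 176, 277, 382, 359, 212, 204, 203, 217, 245, 247, 244, 234, 234, 232, 233]
right 0 [120, 130, 174, 202, 138, 84, 166, 252, 283, 306, 314, 360, 344, 126, 122, 197, 292, 309, 306, 303, 303]
right 5 [125, 133, 176, 206, 141, 86, 166, 260, 290, 312, 318, 366, 351, 131, 123, 199, 296, 313, 310, 310, 310]
right 17 [121, 130, 175, 204, 138, 86, 167, 252, 310, 381, 362, 332, 368, 368, 368, 366, 366, 367, 368, 362, 336]
mm/px 2.720888779065049
box corner track mm [111.3 -66. ]
box corner track mm [ 111.5 -108.3]
box corner track mm [ 36.8 -66.2]
box corner track mm [  37.6 -106.9]
```

The top view gives a plate travel of about 2.1 px × 2.7 mm ≈ 5.7 mm, and the TCP travel gives 6–7 mm. I'll go back and add about 1.2 mm.

Emit:
jog_arm --deltas '[-0.092, -0.3955, 0.06, 0, 0, 0, 1, -0.092, -0.3955, 0.06, 0, 0, 0, 1, -0.092, -0.3955, 0.06, 0, 0, 0, 1, -0.092, -0.3955, 0.06, 0, 0, 0, 1, -0.092, -0.3955, 0.06, 0, 0, 0, 1, -0.092, -0.3955, 0.06, 0, 0, 0, 1, -0.092, -0.3955, 0.06, 0, 0, 0, 1, -0.092, -0.3955, 0.06, 0, 0, 0, 1, -0.092, -0.3955, 0.06, 0, 0, 0, 1, -0.092, -0.3955, 0.06, 0, 0, 0, 1, -0.092, -0.3955, 0.06, 0, 0, 0, 1]'

```text
time_s: 19.43
position: [0.5662, 0.0364, 0.154]
tool_rot: [[-0.998, 0.065, 0.0], [0.065, 0.998, 0.0], [-0.0, 0.0, -1.0]]
ft_force: [1.2, 0.0, -0.1]
grip_width: -0.0002
```

```bash
python3 - <<'E'
from path import *
rows([((.006,-.0863),np.pi/2),((.0285,-.0862),np.pi/2)],.0114); print(env.observe()["position"])
E
```

```text
now track [  8.2 -86.3] psi 90.0 z 0.154 F track [1.2 0.1] t 19.4333
[  6. -86.] 90.0 -> [0.0029, 0.0, 0.1902] [np.float64(0.0002)]
[ 28. -86.] 90.0 -> [-0.0271, 0.0001, 0.1902] [np.float64(0.0002)]
[0.5662127  0.03641128 0.15401293]
```

Emit:
jog_arm --deltas '[0.003, 0, 0.05, 0, 0, 0, 1, 0.003, 0, 0.1, 0, 0, 0, 1, 0.003, 0, 0.145, 0, 0, 0, 1, 0.003, 0, 0.17, 0, 0, 0, 1, 0.003, 0, 0.185, 0, 0, 0, 1, 0.003, 0, 0.19, 0, 0, 0, 1, 0.003, 0, 0.19, 0, 0, 0, 1, -0.003, 0, 0.19, 0, 0, 0, 1, -0.009, 0, 0.19, 0, 0, 0, 1, -0.015, 0, 0.19, 0, 0, 0, 1, -0.02, 0, 0.19, 0, 0, 0, 1]'

```text
time_s: 20.35
position: [0.5825, 0.035, 0.0122]
tool_rot: [[-0.998, 0.064, 0.002], [0.064, 0.998, -0.0], [-0.002, -0.0, -1.0]]
ft_force: [-0.6, 0.3, -0.6]
grip_width: -0.0002
```

```bash
python3 - <<'E'
from path import *
o=env.observe(); print(o["position"],o["ft_force"]); rows([],.0114)
E
```

```text
[0.58249646 0.03499182 0.01220174] [-0.6428644   0.26427241 -0.56187865]
now track [ 24.5 -86.7] psi 90.1 z 0.0122 F track [-0.7  0.2] t 20.35
```

Emit:
jog_arm --deltas '[-0.001, 0, 0.001, 0, 0, 0, 1, -0.002, 0, 0.001, 0, 0, 0, 1, -0.002, 0, 0.001, 0, 0, 0, 1]'

```text
time_s: 20.6
position: [0.5829, 0.0349, 0.0106]
tool_rot: [[-0.998, 0.065, -0.0], [0.065, 0.998, 0.0], [0.0, 0.0, -1.0]]
ft_force: [0.8, -0.0, 0.4]
grip_width: -0.0001
```

Emit:
jog_arm --deltas '[-0.001, 0, 0, 0, 0, 0, 1, -0.002, 0, 0, 0, 0, 0, 1, -0.002, 0, 0, 0, 0, 0, 1]'

```text
time_s: 20.85
position: [0.5845, 0.0348, 0.0106]
tool_rot: [[-0.998, 0.065, 0.0], [0.065, 0.998, 0.0], [-0.0, 0.0, -1.0]]
ft_force: [0.2, 0.2, -0.2]
grip_width: 0.0002
```

Emit:
jog_arm --deltas '[-0.0007, 0, 0, 0, 0, 0, 1, -0.0014, 0, 0, 0, 0, 0, 1, -0.0014, 0, 0, 0, 0, 0, 1]'

```text
time_s: 21.1
position: [0.5855, 0.0348, 0.0106]
tool_rot: [[-0.998, 0.064, 0.0], [0.064, 0.998, -0.0], [-0.0, -0.0, -1.0]]
ft_force: [0.0, 0.7, -0.2]
grip_width: 0.0
```

Emit:
jog_arm --deltas '[-0.0007, 0, 0, 0, 0, 0, 1, -0.0014, 0, 0, 0, 0, 0, 1, -0.0014, 0, 0, 0, 0, 0, 1]'

```text
time_s: 21.35
position: [0.5862, 0.0347, 0.0106]
tool_rot: [[-0.998, 0.064, -0.001], [0.064, 0.998, 0.0], [0.001, 0.0, -1.0]]
ft_force: [-1.4, -0.0, 1.0]
grip_width: -0.0004
```

Emit:
jog_arm --deltas '[-0.0007, 0, 0, 0, 0, 0, 1, -0.0014, 0, 0, 0, 0, 0, 1, -0.0014, 0, 0, 0, 0, 0, 1]'

```text
time_s: 21.6
position: [0.5864, 0.0348, 0.0106]
tool_rot: [[-0.998, 0.064, -0.003], [0.064, 0.998, 0.0], [0.003, -0.0, -1.0]]
ft_force: [-6.5, -0.4, 4.9]
grip_width: 0.0
```

Emit:
jog_arm --deltas '[-0.0008, 0, 0, 0, 0, 0, 1, -0.0016, 0, 0, 0, 0, 0, 1, -0.0016, 0, 0, 0, 0, 0, 1]'

```text
time_s: 21.85
position: [0.5874, 0.0347, 0.0105]
tool_rot: [[-0.998, 0.064, -0.003], [0.064, 0.998, 0.0], [0.003, 0.0, -1.0]]
ft_force: [-7.0, -0.0, 4.8]
grip_width: 0.0
```

Force is steady at 6–7 N, still short of the end. I'll back off, lift clear and check.

Emit:
jog_arm --deltas '[0.006, 0, 0, 0, 0, 0, 1, 0.015, 0, 0, 0, 0, 0, 1, 0.025, 0, -0.01, 0, 0, 0, 1, 0.03, 0, -0.05, 0, 0, 0, 1, 0.03, 0, -0.1, 0, 0, 0, 1, 0.03, 0, -0.15, 0, 0, 0, 1, 0.03, 0, -0.18, 0, 0, 0, 1, 0.03, 0, -0.18, 0, 0, 0, 1]'

```text
time_s: 22.52
position: [0.5679, 0.0359, 0.1514]
tool_rot: [[-0.998, 0.064, 0.01], [0.064, 0.998, -0.001], [-0.01, -0.001, -1.0]]
ft_force: [-0.1, -1.1, 1.2]
grip_width: 0.0001
```

Emit:
jog_arm --deltas '[0.09, 0.395, -0.07, 0, 0, 0, 1, 0.09, 0.395, -0.07, 0, 0, 0, 1, 0.09, 0.395, -0.07, 0, 0, 0, 1, 0.09, 0.395, -0.07, 0, 0, 0, 1, 0.09, 0.395, -0.07, 0, 0, 0, 1, 0.09, 0.395, -0.07, 0, 0, 0, 1, 0.09, 0.395, -0.07, 0, 0, 0, 1, 0.09, 0.395, -0.07, 0, 0, 0, 1, 0.09, 0.395, -0.07, 0, 0, 0, 1, 0.09, 0.395, -0.07, 0, 0, 0, 1]'

```text
time_s: 23.35
position: [0.5173, 0.3363, 0.1977]
tool_rot: [[-0.998, 0.063, -0.0], [0.063, 0.998, -0.001], [0.0, -0.001, -1.0]]
ft_force: [-0.6, -0.1, -1.8]
grip_width: -0.0003
```

```bash
python3 - <<'E'
from h import *
ims=[eyes.get_image("top")[:,:,::-1].astype(float) for _ in range(4)]
im=np.mean(ims,0).astype(np.uint8); cv2.imwrite("pics/top18f.png",im)
a=cv2.imread("pics/top0.png"); b=cv2.imread("pics/top17f.png")
c=lambda i:cv2.resize(cv2.convertScaleAbs(i[140:210,385:435],alpha=1.6),(260,364),interpolation=cv2.INTER_CUBIC)
cv2.imwrite("pics/top18.png",np.hstack([c(a),c(b),c(im)]))
cv2.imwrite("pics/side18.png",eyes.get_image("side")[:,:,::-1])
for nm,c0,c1 in (("left",404,407),("right",414,418)):
  for n,i in (("0",a),("17",b),("18",im)):
    g=i.sum(2).astype(float)[155:176,c0:c1].mean(1); print(nm,n,np.round(g).astype(int).tolist())
print(env.observe()["time_s"],env.observe()["ft_force"])
E
```

```text
left 0 [271, 284, 274, 172, 75, 117, 178, 247, 301, 305, 350, 355, 179, 115, 170, 256, 311, 306, 306, 307, 309]
left 17 [274, 288, 278, 175, 73, 114, 176, 277, 382, 359, 212, 204, 203, 217, 245, 247, 244, 234, 234, 232, 233]
left 18 [273, 288, 277, 174, 75, 114, 177, 281, 377, 300, 227, 207, 203, 218, 247, 246, 245, 234, 234, 234, 233]
right 0 [120, 130, 174, 202, 138, 84, 166, 252, 283, 306, 314, 360, 344, 126, 122, 197, 292, 309, 306, 303, 303]
right 17 [121, 130, 175, 204, 138, 86, 167, 252, 310, 381, 362, 332, 368, 368, 368, 366, 366, 367, 368, 362, 336]
right 18 [120, 130, 174, 205, 137, 83, 166, 254, 309, 371, 342, 358, 368, 367, 367, 367, 366, 367, 366, 353, 325]
23.6 [ 0.26716072  0.0346168  -0.0497818 ]
```

View pics/top18.png

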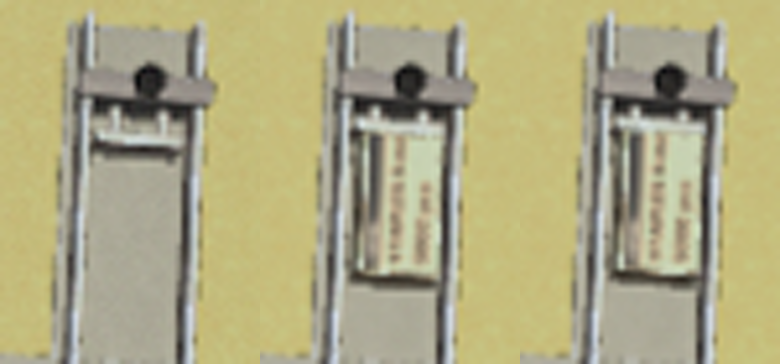

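View pics/side18.png

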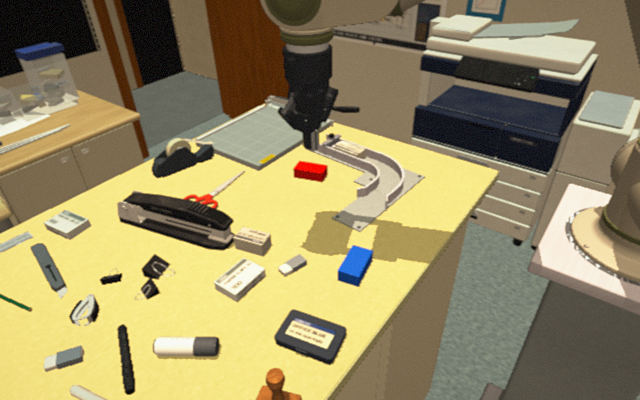

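```bash
python3 - <<'E'
from rig import close_job
print(close_job())
E
```

```text
the job is handed in; nothing more can be done
None
```

The larger staple box is in the track, resting against the stop plate, with the plate pushed in about half-way. I handed the job in at about 23.6 s with the arm clear and the wrist force near zero.

- **Loading:** I set the box down flat and square on the loading plate. I then pushed it with shut fingertips through the mouth and round the bend, with no more than about 4 N in the readings between moves.
- **Stop:** I felt the stop at about 5 N. It was pushed in over two passes, with readings of at most 7 N along the push and 5 N vertical.
- **Plate travel:** After the first pass, the top view showed about 5.7 mm of travel (the finger travel suggested 6–7 mm). I added about 1 mm more, for an estimated 6.7 mm on the camera reading, or 7–8.5 mm by finger travel. The two measures differ by about 1 mm, since the top view resolves only 2.7 mm per pixel, but both are well short of the 14 mm end.
- **Final pictures:** The box lies straight in the last part of the channel, against the plate. The red and blue look-alikes, the small staple box, the clip box and the eraser look to be where they were; I compared those by eye only.

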